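# Change over the packs in the battery charging box on the tool shop counter

## Robot

A 6-joint arm with a two-finger parallel gripper is mounted at the origin on the work surface. World frame = base frame: x ahead of the robot, y to its left, z up, the work surface at z = 0. Lengths are in m, angles in rad, forces in N, time in s.
With the tool pointing down it reaches from about 0.25 to 0.725 m from the base axis. Payload 4 kg.
Tool frame: the origin (TCP) lies on the centre line of the jaws, within the pads' length; the fingertips stand 22 mm ahead of it and the grasp point (between the pads) lies 3 mm ahead of it (bot.tip_reach is the distance from the TCP to the fingertips, in m); z points along the fingers, y is the line along which they close (so a half turn about z gives the same grasp; the last joint's range is limited). The gripper opens to 85 mm and grips with 20 to 120 N. Pads are 22 mm wide; open, the fingers measure 114 mm over their backs; the gripper's body (76 mm by 85 mm) begins 54 mm behind the grasp point. The pads swing forward as they close: fully open they stand 13 mm farther back than shut.
Start: joints at [-1.137, 0.241, 0.005, 1.335, 0, 1.571], TCP at [0.21, -0.454, 0.253] pointing down, gripper open.
Joint ranges: [-2.72, 2.72], [-1.05, 1.87], [-1.09, 1.28], [-1.99, 2.15], [-1.42, 1.44], [-3.14, 3.14]. Speed limits (rad/s): [2.79, 2.79, 3.14, 3.14, 3.14, 3.14].

## Interface

Orientations are given as a unit quaternion [x, y, z, w].
In Python, from workcell import bot gives the robot as it stands. The module is installed in compiled form; this text tells all that it offers.
- The arm moves only by the tool apply_moves, never from a script. Its argument "commands" is a list of rows, each a list of 4 numbers: the shift along the tool's x, y, z scaled (see below), then the turn about the tool's z scaled (see below). In form: [[tx, ty, tz, roll], ...]. A call has exactly 5 rows; each row shifts and turns the commanded pose from where the row before left it, along the tool's axes as they then stand; what a row does not reach is not made up. The controller multiplies each number of a shift by 20 mm and each number of a turn by 60 degrees. A row lasts 1/12 s, in which the tool goes at most 41.7 mm and 7.16 degrees, less where a joint would pass 70% of its speed; a pose out of reach is approached as far as the arm can. A call with a number of a shift or a turn outside -1 to 1 is refused whole. A call with a gripper value outside its range is refused whole. "claw" is the closure, from 0 (fully open) to 1 (shut), set as the call begins (left out, the last holds). The fingers move at their own pace and stop on an object; the grip force is fixed at half the most. Time passes only in rows, so rows that do not move let the fingers close, or fill a call up. It gives the time, the measured TCP pose, the force, the opening and the grip force at its end, in the units of the state.
- bot.get_obs(): the state, without advancing time (a new reading comes with each control period).
- bot.camera(name): name is "scene" or "top"; returns a dict with "image" (400x640x3 uint8, blue, green, red), "camera_matrix" (3x3 intrinsics, pixels), "R" (3x3) and "t" (3): a world point X has camera coordinates R X + t. Camera axes: x right, y down, z forward; pixel columns grow to the right and rows downward; lengths in m; the calibration is good to about 2 mm. A picture is of the moment at which its call begins. There is no depth.
- bot.job_done(): hands the job in; it is judged then, once.
The state is a dict: "clock": time; "joint_pos": joint angles; "joint_vel": joint speeds; "tau": joint torques, N m; "eef_pos": TCP position; "tool_rot": TCP orientation; "ft_force": force on the tool from outside, world axes, zero at the start; "ft_torque": the same for the moment, N m; "grip_width": finger opening in m; "grasp_force": force on a finger pad.
Only numpy, scipy, OpenCV 4.12 (cv2) and the standard library are available. Lean on these libraries where they do the work, as an engineer would, in place of code of your own. Each camera call takes 0.05 s, during which the arm holds its last target. There are 200 camera calls.

## Task

Change over the battery packs on charge: push the charging box's switch right over to off, lift the cover plate off its pins and lay it flat on the rubber mat, take the charged packs out of the box and stand them upright in the cardboard tray, and slide every flat pack that waits in the tray into a bay of its own, tongue first under the contact bar until it is fully home. Then seat the cover plate flat back on both pins and push the switch fully over to on. Leave the carton, the red socket case and the wrench where they are.

Things in the scene. Friction and masses are not known exactly. Their poses are not given: they have to be found in the camera images.
- housing: grey charging box fixed on the counter. Outside 154 (x) x 220 (y) x 72 mm high; origin under its centre at counter height. Open top; inner space x -71 to +71, y -90 to +90, floor 8 mm above the origin. Two black dividers 4 mm thick at y -30 and +30, tops 34 mm above the origin, part it into three bays along x
- bar (a point): middle of the underside of the dark contact bar that runs across all three bays at the box's far (+x) end, x +46 to +71 mm in the housing's frame, underside 30 mm and top 36 mm above the housing's origin: only a pack's tongue fits under it
- pin0 (a point): foot, on the rim, of the upright steel pin at x 0, y -100 mm of the housing: 10 mm across, 18 mm high, pointed tip
- pin1 (a point): the same for the pin at y +100 mm
- bay0 (a point): where the origin of a pack lies when it is fully home in the bay at y -60 of the housing (on the bay floor, x +6; axes as the housing's); the tongue's tip then stands against the far wall
- bay1 (a point): the same for the middle bay, y 0
- bay2 (a point): the same for the bay at y +60
- rim (a point): centre of the housing's rim, 72 mm above the housing's origin, axes as the housing's: the cover's origin lies here when it is seated
- switch (a joint): toggle lever of the box, on the counter behind (+x of) it: 0 = off, leaning to the housing's -y side; 1.0 rad = on, leaning to its +y side; starts at on. It stays where it is left and needs under 2 N at the tip
- switch_tip (a point): centre of the black ball (26 mm across) on the end of the switch lever, 80 mm from its pivot. The pivot lies at x +108, y 0, z +22 mm in the housing's frame; the lever swings in the plane x = +108, 0.5 rad either side of upright. Its block is 25 mm high, 50 mm in x, 70 mm in y
- cover: aluminium cover plate 154 (x) x 220 (y) x 5 mm, 0.35 kg, origin at the centre of its underside; starts seated on the pins. 15 mm holes at y -100 and +100. Black handle bar on its middle, 18 mm thick in x, 70 mm long in y, 25 to 39 mm above the underside, on two posts. Grip it from above, fingers closing along x. Either way round fits
- mat: black rubber mat fixed on the counter, 190 (x) x 250 (y) x 4 mm, origin under its centre: the place to lay the cover, its centre within 60 mm of the mat's centre. It may be left or right of the box
- tray: low cardboard tray fixed on the counter on the other side of the box, 200 (x) x 260 (y) mm, walls 4 mm thick and 22 mm high, floor 4 mm thick, origin under its centre. The 2 or 3 flat packs stand in it at the start; charged ones go into it
- pack0: flat (uncharged) black battery pack, 0.3 kg, tongue roughly to +x at the start: body 70 (x) x 46 (y) x 32 mm high; grey tongue 14 mm high, 36 wide, at its foot from x +35 to +65; yellow grip block on top 20 mm thick in x, 36 wide, 32 to 62 mm high, centred at x 0: grip it with the fingers closing along x. Origin at the underside, centre of the body without tongue.
- pack1: flat (uncharged) black battery pack, 0.3 kg, tongue roughly to +x at the start: body 70 (x) x 46 (y) x 32 mm high; grey tongue 14 mm high, 36 wide, at its foot from x +35 to +65; yellow grip block on top 20 mm thick in x, 36 wide, 32 to 62 mm high, centred at x 0: grip it with the fingers closing along x. Origin at the underside, centre of the body without tongue.
- pack2: flat (uncharged) black battery pack, 0.3 kg, tongue roughly to +x at the start: body 70 (x) x 46 (y) x 32 mm high; grey tongue 14 mm high, 36 wide, at its foot from x +35 to +65; yellow grip block on top 20 mm thick in x, 36 wide, 32 to 62 mm high, centred at x 0: grip it with the fingers closing along x. Origin at the underside, centre of the body without tongue.
- pack0_tongue (a point): middle of the tongue's tip of pack0: x +65, y 0, z +7 mm in the pack's frame
- pack1_tongue (a point): middle of the tongue's tip of pack1: x +65, y 0, z +7 mm in the pack's frame
- pack2_tongue (a point): middle of the tongue's tip of pack2: x +65, y 0, z +7 mm in the pack's frame
- charged0: charged pack, the same in shape, size and look as pack0; at the start it is fully home in the bay at y -60 under the cover; belongs in the tray. Only one or both of charged0 and charged1 are there. To take it out, draw it 30 mm to -x, clear of the contact bar, before lifting
- charged1: the same, starts in the bay at y +60
- carton: bystander: small cardboard carton with a yellow band, 90 x 140 x 70 mm, origin under its centre
- socketcase: bystander: red plastic socket case 120 x 180 x 50 mm, origin under its centre
- wrench: bystander: steel wrench 180 mm long, lying beyond the box, origin under its middle
Things that resemble listed ones, but are neither listed nor needed, are in the scene too. What is shaped like the pack0 but pink is not meant.

How it is judged:
By the outcome, as a careful person would: the job done as asked, in the order asked, and still so for the second after the job is handed in, with the robot touching nothing.
Of pack0, pack1, pack2 only 2 to 3 are there at a start; the rules pass over those that are not, and their reading is None.
Of charged0, charged1 only 1 to 2 are there at a start; the rules pass over those that are not, and their reading is None.
At some moment in a run one of cover, charged0, charged1 may be knocked a few centimetres aside while the robot is not near it.
Once in a run the grip may slacken for a moment while it holds something.
It also fails if it takes over 210 s, if anything falls off the work surface, if the arm or the gripper's body presses on something with over 40 N, if the wrist force passes 120 N, or if a joint passes its speed limit or range.

## Working session

There is one attempt and no reset: what is moved stays moved. The work goes in short steps, Python scripts to look and compute and a tool call to move; the robot and the scene stay as the last step left them, time stands still between calls to the robot, and variables do not carry over. Pictures are saved under pics/ and viewed, at most 14 in all, crops included, and the job is handed in when it is done.

Besides the shell and the picture viewer there is one more tool, called after "Request:" as name([rows], argument=value, ...), one row to a line, values as JSON. apply_moves: Moves the arm, as the interface text tells. Shifts and turns lie within -1 to 1; 1 stands for 20 mm of shift or 60 degrees of turn. Its arguments: {"type":"object","properties":{"commands":{"type":"array","items":{"type":"array","items":{"type":"number","minimum":-1,"maximum":1}}},"claw":{"type":"number"}},"required":["commands"]}

```bash
mkdir -p pics; ls; python3 - <<'E'
from workcell import bot
import cv2
for n in("scene","top"):
    c=bot.camera(n); cv2.imwrite(f"pics/{n}0.png",c["image"]); print(n,c["camera_matrix"].round(1).tolist(),c["R"].round(3).tolist(),c["t"].round(3).tolist())
print(bot.get_obs())
E
```

```text
pics
scene [[505.9, 0.0, 324.2], [0.0, 505.9, 195.5], [0.0, 0.0, 1.0]] [[-0.747, 0.665, -0.014], [0.524, 0.575, -0.628], [-0.41, -0.476, -0.778]] [0.378, -0.214, 1.672]
top [[392.1, 0.0, 324.7], [0.0, 392.1, 201.7], [0.0, 0.0, 1.0]] [[-0.086, -0.996, 0.001], [-0.975, 0.084, -0.205], [0.204, -0.019, -0.979]] [0.03, 0.49, 0.947]
{'clock': 0.1, 'joint_pos': array([-1.13700330e+00,  2.41319900e-01,  3.88151715e-03,  1.33517895e+00,
       -1.18440929e-06,  1.57078436e+00]), 'joint_vel': array([-0.00068626, -0.00128135,  0.00167509, -0.00182253,  0.00072812,
        0.00022449]), 'tau': array([-6.76268646e-04, -3.73138583e+01,  2.53010148e+01,  1.08737583e-02,
        2.69916463e-06,  2.45754717e-05]), 'eef_pos': array([ 0.20994481, -0.45323008,  0.2525194 ]), 'tool_rot': array([ 9.76568328e-01,  2.15205648e-01, -1.96513530e-04, -8.89045352e-04]), 'ft_force': array([ 0.27456403,  0.00086558, -0.45298797]), 'ft_torque': array([-0.00960039, -0.05542801,  0.03469864]), 'grasp_force': 0.0, 'grip_width': 0.08579028734968365}
```

View pics/top0.png

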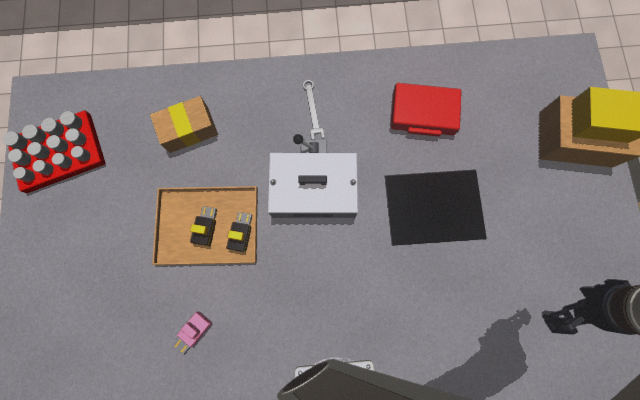

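View pics/scene0.png

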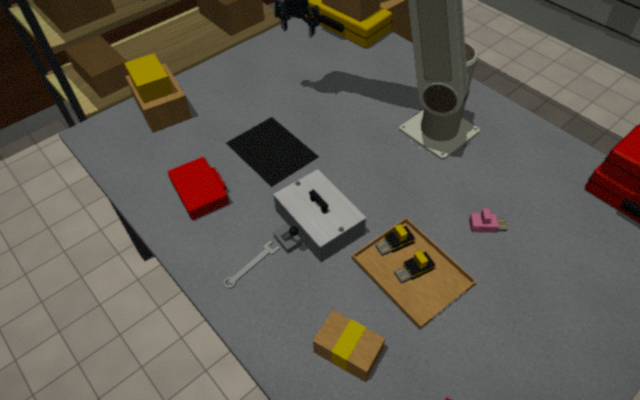

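Top view: the box and cover are at (313,183), with the handle at (312,180) and the black switch ball at (298,139), leaning left (+y, on). The mat is at (435,207), and the tray at (206,226) holds two black packs with yellow grips at (199,229) and (236,236). The pink look-alike at (193,331) is not meant. The scene view agrees: packs at (400,231) and (421,258), handle at (319,201).

```bash
cat > h.py <<'E'
import numpy as np, cv2
from workcell import bot
from scipy.spatial.transform import Rotation as Ro
def cams(): return {n:bot.camera(n) for n in("top","scene")}
def ray(c,p):
    K,R,t=c["camera_matrix"],c["R"],c["t"]
    return -R.T@t, R.T@np.linalg.solve(K,[p[0],p[1],1.])
def onz(c,p,z):
    o,d=ray(c,p); return o+d*(z-o[2])/d[2]
def proj(c,X):
    q=c["camera_matrix"]@(c["R"]@np.array(X)+c["t"]); return q[:2]/q[2]
def tri(c1,p1,c2,p2):
    P=[c["camera_matrix"]@np.c_[c["R"],c["t"]] for c in(c1,c2)]
    X=cv2.triangulatePoints(P[0],P[1],np.array(p1,float).reshape(2,1),np.array(p2,float).reshape(2,1)); return (X[:3]/X[3]).ravel()
def blobs(m,lo=20,box=None):
    m=m.astype(np.uint8)*255
    if box: k=np.zeros_like(m); x0,y0,x1,y1=box; k[y0:y1,x0:x1]=1; m=m*k
    cs,_=cv2.findContours(m,cv2.RETR_EXTERNAL,cv2.CHAIN_APPROX_NONE)
    return sorted([c for c in cs if cv2.contourArea(c)>lo],key=cv2.contourArea,reverse=True)
def cen(c): M=cv2.moments(c); return np.array([M["m10"]/M["m00"],M["m01"]/M["m00"]])
def hsv(c): return cv2.cvtColor(c["image"],cv2.COLOR_BGR2HSV).astype(int)
def yellow(c):
    h=hsv(c); return (h[...,0]>20)&(h[...,0]<34)&(h[...,1]>150)&(h[...,2]>100)
def dark(c): return c["image"].max(2)<45
def planefit(c,cont,z):
    w=np.array([onz(c,p[0],z)[:2] for p in cont]); (cx,cy),s,a=cv2.minAreaRect((w*1000).astype(np.float32)); return np.round([cx,cy],1),np.round(s,1),round(a,1)
E
python3 - <<'E'
from h import *
C=cams(); t,s=C["top"],C["scene"]
for n,c in C.items():
    for b in blobs(yellow(c),15): print(n,"yellow",cen(b).round(1),cv2.contourArea(b))
    for b in blobs(dark(c),30): print(n,"dark",cen(b).round(1),cv2.contourArea(b))
m=(t["image"].min(2)>150)
print("gray",t["image"][170,290],t["image"][212,300],t["image"][140,298],s["image"][201,319],t["image"][225,206])
for lo in (130,150,165):
  for b in blobs(t["image"].min(2)>lo,2000,(250,130,380,225)): print(lo,cen(b),planefit(t,b,.077))
h=hsv(t); br=(h[...,0]>8)&(h[...,0]<22)&(h[...,1]>70)
for b in blobs(br,1500,(140,175,270,275)): print("tray",planefit(t,b,.022))
for b in blobs(dark(t),3000,(370,160,500,250)): print("mat",planefit(t,b,.004))
E
```

```text
top yellow [614.7 108.8] 1876.0
top yellow [179.9 119.6] 475.5
top yellow [235.1 234.8] 97.0
top yellow [197.9 228.5] 93.5
top dark [440.  208.9] 5084.5
top dark [595.1 310.1] 2401.0
top dark [304.8 376.3] 146.5
scene yellow [145.6  69.1] 848.5
scene yellow [348.1 339.4] 682.0
scene yellow [356.2  16. ] 515.5
scene yellow [420.6 256.1] 84.0
scene yellow [400.5 229.5] 74.0
scene dark [28. 67.] 6106.5
scene dark [271.6 151. ] 3091.0
scene dark [302.7  13.9] 1070.5
scene dark [148.2  20. ] 975.0
scene dark [331.4 239.9] 651.5
scene dark [439.5  98.4] 646.0
scene dark [136.7 240.1] 312.0
scene dark [398.6 240.1] 259.5
scene dark [418.  266.6] 252.0
scene dark [630.6 207.7] 235.5
scene dark [595.3  21.9] 165.0
scene dark [46.4  8.1] 162.5
scene dark [318.5 200.8] 124.5
scene dark [629.5   3.9] 52.0
scene dark [424.6 121.3] 37.5
gray [210 203 203] [154 147 151] [49 45 47] [15 14 10] [56 56 64]
130 [316.77326191 172.50729064] (array([553.3,   9. ]), array([331.9, 244.5]), 85.1)
150 [312.61113289 182.31441918] (array([540.2,  14.5]), array([221.9, 157.8]), 85.1)
165 [312.56238232 182.13635913] (array([538.8,  14.8]), array([220.5, 149.9]), 85.1)
tray (array([462.9, 300.2]), array([263.4, 201.6]), 86.2)
mat (array([ 461.5, -303.5]), array([242.9, 186. ]), 88.8)
```

```bash
cat >> h.py <<'E'
def plan(x,y,z,yaw):
    """from measured pose to TCP target; yaw (deg)=direction of tool y. prints roll deg, then shift in tool axes (mm) after the roll"""
    o=bot.get_obs(); R=Ro.from_quat(o["tool_rot"]).as_matrix(); a=np.degrees(np.arctan2(R[1,1],R[0,1]))
    r=-(yaw-a+180)%360-180 if False else -(((yaw-a)+180)%360-180)
    th=np.radians(yaw); ty=np.array([np.cos(th),np.sin(th)]); tx=np.array([-np.sin(th),np.cos(th)])
    d=np.array([x,y,z])-o["eef_pos"]
    print("tool y yaw %.2f roll deg %.2f (units %.3f) shift mm tx %.1f ty %.1f tz %.1f"%(a,r,r/60,1e3*d[:2]@tx,1e3*d[:2]@ty,-1e3*d[2]))
E
python3 - <<'E'
from h import *
C=cams(); t,s=C["top"],C["scene"]
for n,c,b in(("t",t,(295,170,330,192)),("s",s,(300,180,335,220))):
    for th in (60,90):
        for q in blobs(c["image"].max(2)<th,20,b): print(n,th,cen(q).round(1),cv2.contourArea(q))
q=blobs(t["image"].max(2)<90,20,(295,170,330,192))[0]; print("handle",planefit(t,q,.111))
print("handle z",tri(t,cen(q),s,cen(blobs(s["image"].max(2)<60,20,(300,180,335,220))[0])))
ty=[(235.1,234.8),(197.9,228.5)]; sy=[(400.5,229.5),(420.6,256.1)]
for a,b in zip(ty,sy): print("pack grip",tri(t,a,s,b))
for b in blobs(yellow(t),15,(180,210,260,250)): print(planefit(t,b,.064))
# black ball
for n,c,b in(("t",t,(285,125,312,150)),("s",s,(280,215,305,245))):
    for q in blobs(c["image"].max(2)<70,20,b): print("ball",n,cen(q).round(1),cv2.contourArea(q),cv2.minEnclosingCircle(q))
a=cv2.resize(t["image"][110:260,170:370],None,fx=4,fy=4,interpolation=cv2.INTER_CUBIC)
cv2.imwrite("pics/crop0.png",a)
plan(.54,.0145,.253,-4.9)
E
```

```text
t 90 [312.5 179.7] 197.0
s 60 [318.7 200.9] 150.0
s 90 [318.6 200.8] 183.0
handle (array([533.7,  14.3]), array([65.4, 20. ]), 85.1)
handle z [0.5377612  0.01439601 0.09845256]
pack grip [0.42387148 0.21453726 0.06592586]
pack grip [0.44711849 0.30553271 0.06621555]
(array([446.9, 307.3]), array([36. , 19.9]), 75.6)
(array([423.5, 215.7]), array([35.6, 19.8]), 75.6)
ball t [297.9 138.9] 57.5 ((297.80767822265625, 138.8076934814453), 4.731037616729736)
ball s [293.5 230.9] 385.5 ((292.0, 229.5), 18.82162857055664)
tool y yaw -65.14 roll deg -60.24 (units -1.004) shift mm tx 494.5 ty 288.8 tz -0.0
```

View pics/crop0.png

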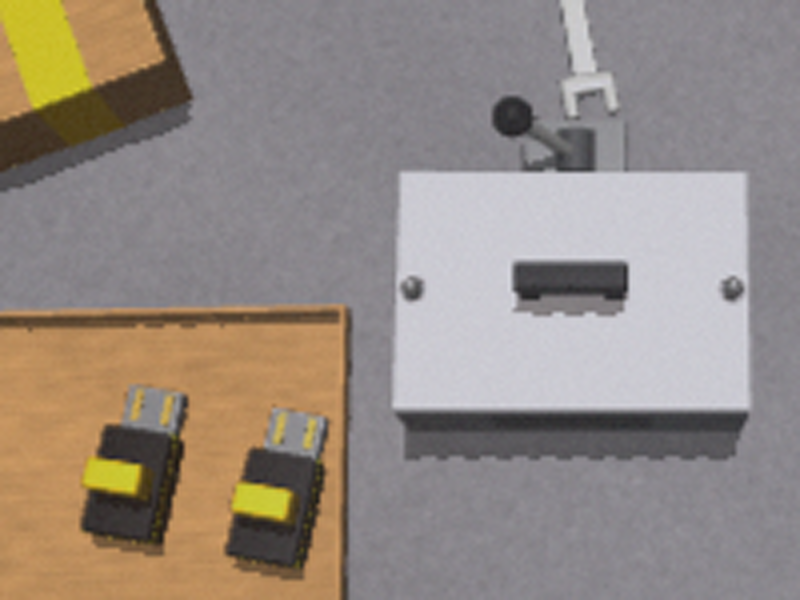

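The crop confirms two black packs with yellow grips at (199,229) and (236,236), tongues up (+x). The box also shows pins at (273,182) and (353,182), and the ball at (298,139) leans to +y.

```bash
python3 - <<'E'
from h import *
C=cams(); t,s=C["top"],C["scene"]
g=t["image"].min(2)
for b in((266,174,280,190),(346,174,360,190)):
    for q in blobs(g<170,4,b): print("pin",cen(q),onz(t,cen(q),.084).round(4),cv2.contourArea(q))
print("ball",onz(t,(297.9,138.9),.092))
# plate edges in top view along columns
for col in (285,300,340):
    print(col,t["image"][148:160,col].min(1).tolist(),t["image"][206:222,col].min(1).tolist())
import math
th=math.radians(-4.9)
for X,Y,Z in((-77,-110,77),(-77,110,77),(77,110,77),(77,-110,77),(0,100,88),(0,-100,88),(0,0,111)):
    print((X,Y),proj(t,[.5385+(X*math.cos(th)-Y*math.sin(th))/1e3,.0145+(X*math.sin(th)+Y*math.cos(th))/1e3,Z/1e3]).round(1),proj(s,[.5385+(X*math.cos(th)-Y*math.sin(th))/1e3,.0145+(X*math.sin(th)+Y*math.cos(th))/1e3,Z/1e3]).round(1))
cv2.imwrite("pics/s1.png",cv2.resize(s["image"][160:270,250:390],None,fx=5,fy=5,interpolation=cv2.INTER_CUBIC))
E
```

```text
pin [267.  181.5] [0.5468 0.1273 0.084 ] 30.0
pin [272.58865248 181.75177305] [0.5449 0.1136 0.084 ] 23.5
pin [358.  181.5] [ 0.5274 -0.0979  0.084 ] 30.0
pin [352.5        181.92753623] [ 0.5275 -0.0842  0.084 ] 23.0
ball [0.64873637 0.04252903 0.092     ]
285 [131, 131, 129, 131, 129, 193, 202, 204, 202, 199, 203, 201] [202, 200, 202, 203, 200, 202, 151, 79, 63, 59, 63, 66, 85, 87, 89, 84]
300 [104, 105, 112, 111, 111, 191, 199, 204, 203, 201, 202, 204] [200, 202, 202, 203, 202, 203, 153, 78, 49, 42, 55, 67, 87, 89, 89, 92]
340 [137, 134, 135, 132, 133, 193, 202, 201, 202, 204, 200, 202] [201, 202, 202, 201, 203, 198, 152, 77, 62, 61, 60, 66, 86, 88, 87, 91]
(-77, -110) [357.1 211.9] [317.5 169.4]
(-77, 110) [267.8 211.9] [366.1 217.9]
(77, 110) [269.5 152.4] [319.9 247.2]
(77, -110) [356.1 152.4] [273.1 194.4]
(0, 100) [272.1 180.5] [341.2 227.3]
(0, -100) [352.9 180.5] [297.5 181.3]
(0, 0) [312.2 178.1] [318.4 198.2]
```

View pics/s1.png

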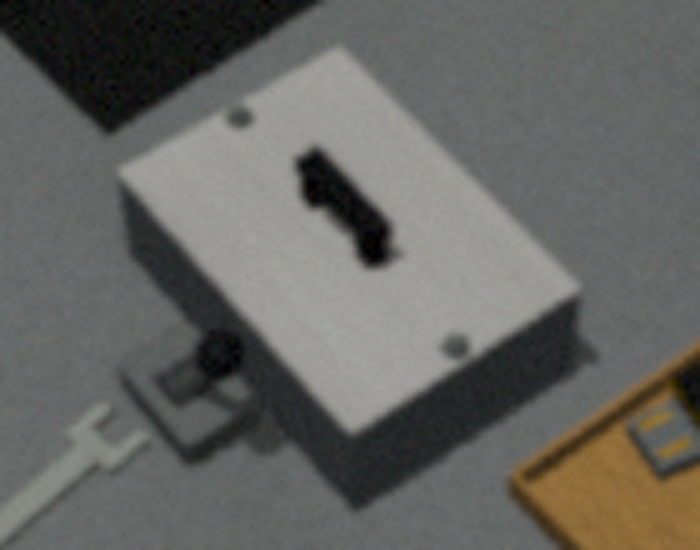

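Request:
apply_moves([
  [0,0,0,-0.112],
  [0,0,0,-0.112],
  [0,0,0,-0.112],
  [0,0,0,-0.112],
  [0,0,0,-0.112],
], claw=1)

```text
clock: 0.82
eef_pos: [0.2102, -0.4537, 0.2533]
tool_rot: [0.871, 0.491, 0.0, 0.0]
ft_force: [0.0, 0.2, -0.4]
grip_width: 0.0256
grasp_force: 0.0
```

Request:
apply_moves([
  [0,0,0,-0.112],
  [0,0,0,-0.112],
  [0,0,0,-0.112],
  [0,0,0,-0.108],
  [0,0,0,0],
])

```text
clock: 1.23
eef_pos: [0.2101, -0.4537, 0.2533]
tool_rot: [0.736, 0.677, -0.0, -0.0]
ft_force: [0.6, -0.1, -0.3]
grip_width: -0.0001
grasp_force: 0.0
```

Request:
apply_moves([
  [1,0,0,0],
  [1,0,0,0],
  [1,0,0,0],
  [1,0,0,0],
  [1,0,0,0],
])

```text
clock: 1.65
eef_pos: [0.2186, -0.3531, 0.2533]
tool_rot: [0.738, 0.675, 0.0, -0.0]
ft_force: [0.7, -0.0, 0.8]
grip_width: -0.0
grasp_force: 0.0
```

Request:
apply_moves([
  [1,0.8,0,0],
  [1,0.8,0,0],
  [1,0.8,0,0],
  [1,0.8,0,0],
  [1,0.8,0,0],
])

```text
clock: 2.07
eef_pos: [0.3076, -0.2603, 0.2535]
tool_rot: [0.738, 0.675, 0.0, 0.0]
ft_force: [-0.4, -0.0, 0.0]
grip_width: -0.0006
grasp_force: 0.0
```

```bash
cat >> h.py <<'E'
H=np.array([.538,.0146]); HY=-5.0
def hw(X,Y,H=H,yaw=HY):
    t=np.radians(yaw); return H+np.array([X*np.cos(t)-Y*np.sin(t),X*np.sin(t)+Y*np.cos(t)])/1e3
E
python3 -c "
from h import *
p=hw(108,78);print(p);plan(*p,.107,-5)"
```

```text
[0.65238718 0.08289037]
tool y yaw -5.11 roll deg -0.11 (units -0.002) shift mm tx 371.9 ty 313.6 tz 146.5
```

Request:
apply_moves([
  [1,0.8,0,0],
  [1,0.8,0,0],
  [1,0.8,0,0],
  [1,0.8,0,0],
  [1,0.8,0,0],
])

```text
clock: 2.48
eef_pos: [0.396, -0.1674, 0.2535]
tool_rot: [0.738, 0.675, 0.0, 0.0]
ft_force: [0.4, -1.3, 1.0]
grip_width: -0.0
grasp_force: 0.0
```

Request:
apply_moves([
  [1,0.8,0,0],
  [1,0.8,0,0],
  [1,0.8,0,0],
  [1,0.8,0,0],
  [1,0.8,0,0],
])

```text
clock: 2.9
eef_pos: [0.4842, -0.0746, 0.2534]
tool_rot: [0.738, 0.675, 0.0, 0.0]
ft_force: [0.2, -0.7, -0.0]
grip_width: 0.0001
grasp_force: 0.0
```

Request:
apply_moves([
  [1,0.8,0,0],
  [1,0.8,0,0],
  [1,0.8,0,0],
  [1,0.8,0,0],
  [1,0.8,0,0],
])

```text
clock: 3.32
eef_pos: [0.5725, 0.0182, 0.2533]
tool_rot: [0.738, 0.675, -0.0, 0.0]
ft_force: [0.0, -0.4, 0.4]
grip_width: -0.0
grasp_force: 0.0
```

Request:
apply_moves([
  [0.75,0.8,0,0],
  [0.75,0.8,0,0],
  [0.75,0.8,0,0],
  [0.75,0.8,0,0],
  [0.6,0.48,0,0],
])

```text
clock: 3.73
eef_pos: [0.6525, 0.0837, 0.2527]
tool_rot: [0.738, 0.675, 0.0, -0.0]
ft_force: [0.6, -0.2, -0.4]
grip_width: 0.0002
grasp_force: 0.0
```

Request:
apply_moves([
  [0,0,0.8,0],
  [0,0,0.8,0],
  [0,0,0.8,0],
  [0,0,0.8,0],
  [0,0,0.8,0],
])

```text
clock: 4.15
eef_pos: [0.6512, 0.0827, 0.1723]
tool_rot: [0.738, 0.675, -0.0, -0.0]
ft_force: [0.1, 0.4, -0.7]
grip_width: 0.0002
grasp_force: 0.0
```

```bash
python3 -c "
from h import *
p=hw(108,78);plan(*p,.107,-5)"
```

```text
tool y yaw -5.08 roll deg -0.08 (units -0.001) shift mm tx 0.3 ty 1.2 tz 65.3
```

Request:
apply_moves([
  [0,0,0.8,0],
  [0,0,0.8,0],
  [0,0,0.8,0],
  [0,0,0.8,0],
  [0,0,0.05,0],
])

```text
clock: 4.57
eef_pos: [0.6489, 0.0822, 0.1043]
tool_rot: [0.738, 0.675, -0.003, -0.002]
ft_force: [-1.3, -0.8, -0.7]
grip_width: 0.0002
grasp_force: 0.0
```

Request:
apply_moves([
  [-0.7,0,0,0],
  [-0.7,0,0,0],
  [-0.7,0,0,0],
  [-0.7,0,0,0],
  [-0.7,0,0,0],
])

```text
clock: 4.98
eef_pos: [0.6458, 0.0107, 0.1097]
tool_rot: [0.737, 0.676, 0.001, 0.001]
ft_force: [1.0, 1.1, 0.0]
grip_width: -0.0001
grasp_force: 0.5
```

Request:
apply_moves([
  [-0.3,0,0,0],
  [-0.3,0,0,0],
  [-0.2,0,0,0],
  [-0.2,0,0,0],
  [0,0,0,0],
])

```text
clock: 5.4
eef_pos: [0.6432, -0.0078, 0.1081]
tool_rot: [0.737, 0.676, -0.0, -0.0]
ft_force: [0.7, -0.1, -0.1]
grip_width: 0.0
grasp_force: 0.0
```

Request:
apply_moves([
  [-0.1,0,0,0],
  [-0.1,0,0,0],
  [-0.1,0,0,0],
  [0,0,0,0],
  [0,0,0,0],
])

```text
clock: 5.82
eef_pos: [0.6431, -0.0101, 0.1081]
tool_rot: [0.736, 0.677, 0.002, -0.002]
ft_force: [0.7, 7.4, -0.6]
grip_width: -0.0001
grasp_force: 3.5
```

Request:
apply_moves([
  [0.6,0,0,0],
  [0.6,0,0,0],
  [0,0,-1,0],
  [0,0,-1,0],
  [0,0,-1,0],
])

```text
clock: 6.23
eef_pos: [0.6448, 0.012, 0.1685]
tool_rot: [0.736, 0.677, -0.001, -0.0]
ft_force: [0.1, 0.7, 0.1]
grip_width: 0.0002
grasp_force: 0.0
```

Request:
apply_moves([
  [0,-1,-0.3,0],
  [0,-1,0,0],
  [0,-1,0,0],
  [0,-1,0,0],
  [0,-1,0,0],
], claw=0.35)

```text
clock: 6.65
eef_pos: [0.5446, 0.0201, 0.1746]
tool_rot: [0.736, 0.676, -0.0, 0.001]
ft_force: [0.1, -0.1, -0.4]
grip_width: 0.0554
grasp_force: 0.0
```

```bash
python3 -c "
from h import *
C=cams();t=C['top']
cv2.imwrite('pics/sw.png',cv2.resize(np.hstack([t['image'][110:230,240:380],C['scene']['image'][150:270,250:390]]),None,fx=2.8,fy=2.8))
print(bot.get_obs()['grip_width'])
plan(*hw(0,0),.106,-5)"
```

```text
0.055300050351969034
tool y yaw -4.83 roll deg 0.17 (units 0.003) shift mm tx -6.0 ty -3.9 tz 68.5
```

View pics/sw.png

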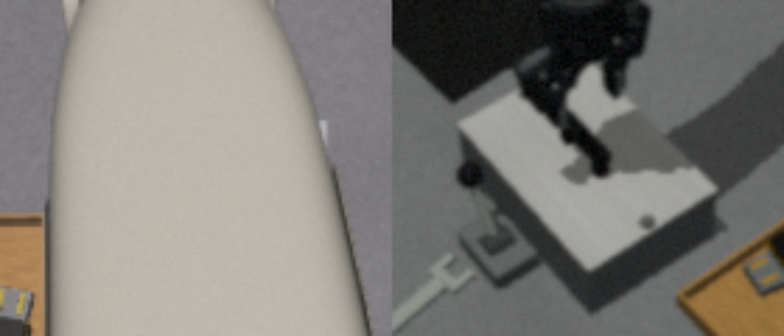

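The arm hides the box in the top view. In the scene view (right) the ball is at about (277,212), leaning to the -y side, which is off; I will check it by projection.

Request:
apply_moves([
  [-0.3,-0.2,0.6,0.003],
  [0,0,0.7,0],
  [0,0,0.7,0],
  [0,0,0.7,0],
  [0,0,0.7,0],
])

```text
clock: 7.17
eef_pos: [0.542, 0.0141, 0.1061]
tool_rot: [0.738, 0.675, 0.0, 0.001]
ft_force: [-0.4, -0.3, -0.2]
grip_width: 0.0553
grasp_force: 0.0
```

Request:
apply_moves([
  [0,0,0,0],
  [0,0,0,0],
  [0,0,0,0],
  [0,0,0,0],
  [0,0,0,0],
], claw=1)

```text
clock: 7.58
eef_pos: [0.5411, 0.014, 0.1072]
tool_rot: [0.738, 0.675, 0.0, 0.0]
ft_force: [-2.3, 1.1, 1.7]
grip_width: 0.0173
grasp_force: 59.6
```

```bash
python3 -c "
from h import *
s=bot.camera('scene')
print(proj(s,[*hw(108,-38.4),.092]),[(cen(q),cv2.minEnclosingCircle(q)) for q in blobs(s['image'].max(2)<60,20,(265,200,289,226))])
o=bot.get_obs();print(o['grip_width'],o['grasp_force'],o['ft_force'])
plan(*hw(0,0),.106,-5)"
```

```text
[277.6579861  212.74369956] [(array([280.51102941, 212.46446078]), ((281.5, 212.5), 14.089102745056152))]
0.016684643996349023 59.6918249130249 [-2.0420291   0.88129474  3.20599749]
tool y yaw -5.07 roll deg -0.07 (units -0.001) shift mm tx 0.3 ty -3.1 tz 1.2
```

Request:
apply_moves([
  [0,0,-0.3,0],
  [0,0,-0.5,0],
  [0,0,-0.8,0],
  [0,0,-0.8,0],
  [0,0,-0.8,0],
])

```text
clock: 8.05
eef_pos: [0.5412, 0.0136, 0.1716]
tool_rot: [0.738, 0.675, 0.0, 0.0]
ft_force: [0.0, -0.3, -3.2]
grip_width: 0.0171
grasp_force: 58.9
```

```bash
python3 -c "
from h import *
o=bot.get_obs();print(o['grip_width'],o['grasp_force'],o['ft_force'])
plan(.4615,-.3035,.0400,-5)"
```

```text
0.017146103071608146 58.88899862766266 [ 0.01598425 -0.30733355 -3.17812729]
tool y yaw -5.10 roll deg -0.10 (units -0.002) shift mm tx -322.8 ty -51.8 tz 131.6
```

Request:
apply_moves([
  [-0.5,0,0,0],
  [-0.9,-0.15,0,0],
  [-0.9,-0.15,0,0],
  [-0.9,-0.15,0,0],
  [-0.9,-0.15,0,0],
])

```text
clock: 8.47
eef_pos: [0.5212, -0.0684, 0.1698]
tool_rot: [0.738, 0.675, -0.0, 0.0]
ft_force: [0.0, -1.0, -3.7]
grip_width: 0.0169
grasp_force: 64.0
```

Request:
apply_moves([
  [-0.9,-0.15,0,0],
  [-0.9,-0.15,0,0],
  [-0.9,-0.15,0,0],
  [-0.9,-0.15,0,0],
  [-0.9,-0.15,0,0],
])

```text
clock: 8.88
eef_pos: [0.498, -0.1569, 0.1698]
tool_rot: [0.738, 0.675, -0.0, 0.0]
ft_force: [0.8, 0.2, -3.7]
grip_width: 0.0165
grasp_force: 64.0
```

Request:
apply_moves([
  [-0.9,-0.15,0,0],
  [-0.9,-0.15,0,0],
  [-0.9,-0.15,0,0],
  [-0.9,-0.15,0,0],
  [-0.9,-0.15,0,0],
])

```text
clock: 9.3
eef_pos: [0.475, -0.2451, 0.1698]
tool_rot: [0.738, 0.675, -0.0, -0.0]
ft_force: [0.5, -0.3, -3.6]
grip_width: 0.017
grasp_force: 64.0
```

Request:
apply_moves([
  [-0.9,-0.15,0,0],
  [-0.9,-0.15,0,0],
  [-0.9,-0.15,0,0],
  [-0.34,0,0,0],
  [0,0,0.5,0],
])

```text
clock: 9.72
eef_pos: [0.4621, -0.3061, 0.1616]
tool_rot: [0.739, 0.674, 0.0, 0.002]
ft_force: [0.9, 0.0, -2.7]
grip_width: 0.0166
grasp_force: 64.2
```

Request:
apply_moves([
  [0,0,0.9,0],
  [0,0,0.9,0],
  [0,0,0.9,0],
  [0,0,0.9,0],
  [0,0,0.9,0],
])

```text
clock: 10.13
eef_pos: [0.4613, -0.3021, 0.0685]
tool_rot: [0.737, 0.675, 0.0, -0.001]
ft_force: [-0.2, -0.7, -2.9]
grip_width: 0.0169
grasp_force: 64.1
```

```bash
python3 -c "
from h import *
o=bot.get_obs();print(o['grip_width'],o['grasp_force'],o['ft_force'])
plan(.4615,-.3035,.0400,-5)"
```

```text
0.016924350160857957 64.14305090904236 [-0.17911018 -0.66007    -2.88569376]
tool y yaw -5.02 roll deg -0.02 (units -0.000) shift mm tx -1.4 ty 0.4 tz 28.5
```

Request:
apply_moves([
  [0,0,0.5,0],
  [0,0,0.4,0],
  [0,0,0.3,0],
  [0,0,0.2,0],
  [0,0,0,0],
])

```text
clock: 10.55
eef_pos: [0.4615, -0.3031, 0.0419]
tool_rot: [0.738, 0.675, -0.0, -0.0]
ft_force: [-0.5, -0.6, -2.3]
grip_width: 0.0169
grasp_force: 64.1
```

Request:
apply_moves([
  [0,0,0.05,0],
  [0,0,0,0],
  [0,0,0,0],
  [0,0,0,0],
  [0,0,0,0],
], claw=0.35)

```text
clock: 10.97
eef_pos: [0.462, -0.3036, 0.0421]
tool_rot: [0.738, 0.675, 0.0, 0.001]
ft_force: [0.0, 0.7, -0.4]
grip_width: 0.0559
grasp_force: 0.0
```

Request:
apply_moves([
  [0,0,-0.5,0],
  [0,0,-0.8,0],
  [0,0,-1,0],
  [0,0,-1,0],
  [0,0,-1,0],
])

```text
clock: 11.38
eef_pos: [0.4615, -0.3033, 0.129]
tool_rot: [0.738, 0.675, 0.0, 0.0]
ft_force: [0.1, -0.5, -0.8]
grip_width: 0.0555
grasp_force: 0.0
```

Request:
apply_moves([
  [0,0,-1,0],
  [0,0,-1,0],
  [0,0,-1,0],
  [0,-0.5,-1,0],
  [0,-0.5,-1,0],
])

```text
clock: 11.8
eef_pos: [0.4416, -0.3014, 0.2292]
tool_rot: [0.738, 0.675, 0.0, 0.001]
ft_force: [-0.4, -0.2, 0.1]
grip_width: 0.0558
grasp_force: 0.0
```

```bash
python3 -c "
from h import *
C=cams();cv2.imwrite('pics/open.png',cv2.resize(C['top']['image'][120:300,140:500],None,fx=2.2,fy=2.2,interpolation=cv2.INTER_CUBIC))
cv2.imwrite('pics/open_s.png',cv2.resize(C['scene']['image'][110:300,210:490],None,fx=2.8,fy=2.8,interpolation=cv2.INTER_CUBIC))
print(bot.get_obs()['eef_pos'])"
```

```text
[ 0.4422879  -0.30252049  0.23210145]
```

View pics/open.png

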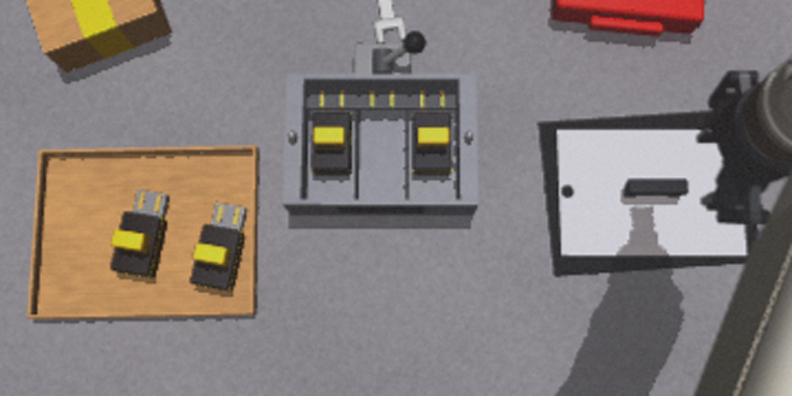

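View pics/open_s.png

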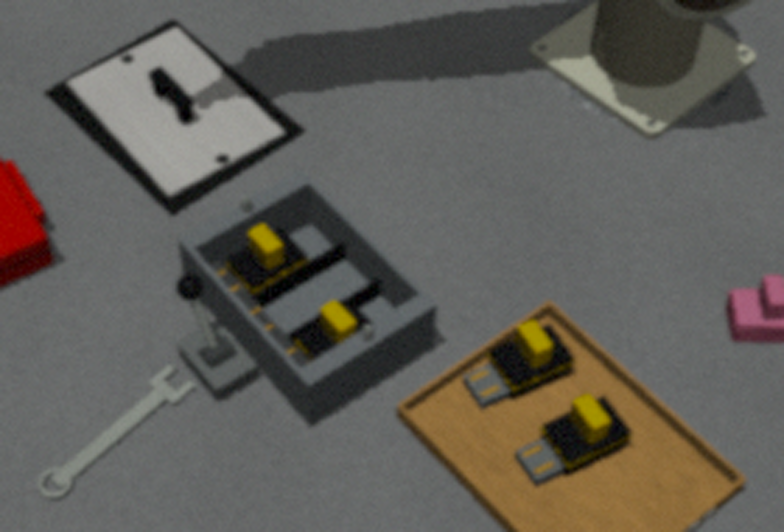

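The top crop shows two charged packs in the outer bays, with grips at about (290,182) and (336,182) in the full picture. The middle bay is empty, the switch ball leans right (off), and the cover lies on the mat. The scene view agrees, and the pins are visible. The tray has little free room, so I will straighten one flat pack to make space.

```bash
cat >> h.py <<'E'
def grips(C):
    t,s=C["top"],C["scene"]; S=[cen(b) for b in blobs(yellow(s),25,(290,170,480,300))]
    for b in blobs(yellow(t),25,(150,150,365,260)):
        p=cen(b); best=None
        for q in S:
            F=tri(t,p,s,q); e=np.linalg.norm(proj(t,F)-p)+np.linalg.norm(proj(s,F)-q)
            if .03<F[2]<.12 and (best is None or e<best[0]): best=(e,F,q)
        z=best[1][2] if best else .066
        h=.068 if p[0]>265 else .064
        print(p.round(1),"tri",best and (best[0].round(1),(1e3*best[1]).round(1)),"fit",planefit(t,b,h))
E
python3 -c "
from h import *
C=cams(); grips(C); print(hw(6,60),hw(6,-60))
plan(*hw(6,60),.18,-5)"
```

```text
[235.1 234.9] tri (np.float64(0.9), array([423.8, 214.4,  66.1])) fit (array([423.2, 215.5]), array([36.1, 20.2]), 75.7)
[197.8 228.5] tri (np.float64(0.7), array([447.2, 305.7,  66. ])) fit (array([447. , 307.2]), array([35.9, 19.8]), 74.6)
[289.2 181.2] tri (np.float64(0.5), array([547.8,  72.9,  67.3])) fit (array([546.4,  74. ]), array([35.5, 18.3]), 85.1)
[336.6 181.2] tri (np.float64(0.9), array([537.8, -47. ,  68.8])) fit (array([536.2, -45.6]), array([33. , 18.3]), 85.1)
[0.54920651 0.07384875] [ 0.53874782 -0.04569462]
tool y yaw -5.10 roll deg -0.10 (units -0.002) shift mm tx 383.5 ty 74.2 tz 48.4
```

Request:
apply_moves([
  [0.96,0.18,0.1,0],
  [0.96,0.18,0.1,0],
  [0.96,0.18,0.1,0],
  [0.96,0.18,0.1,0],
  [0.96,0.18,0.1,0],
])

```text
clock: 12.42
eef_pos: [0.4678, -0.2062, 0.2157]
tool_rot: [0.738, 0.675, -0.0, -0.001]
ft_force: [0.4, -0.3, -0.8]
grip_width: 0.0554
grasp_force: 0.0
```

Request:
apply_moves([
  [0.96,0.18,0.1,0],
  [0.96,0.18,0.1,0],
  [0.96,0.18,0.1,0],
  [0.96,0.18,0.1,0],
  [0.96,0.18,0.1,0],
])

```text
clock: 12.83
eef_pos: [0.4942, -0.1122, 0.2057]
tool_rot: [0.738, 0.675, -0.001, -0.001]
ft_force: [1.0, 0.9, -0.4]
grip_width: 0.0554
grasp_force: 0.0
```

Request:
apply_moves([
  [0.96,0.18,0.1,0],
  [0.96,0.18,0.1,0],
  [0.96,0.18,0.1,0],
  [0.96,0.18,0.1,0],
  [0.96,0.18,0.1,0],
])

```text
clock: 13.25
eef_pos: [0.5205, -0.0182, 0.1956]
tool_rot: [0.738, 0.675, -0.001, -0.001]
ft_force: [0.3, 0.0, 0.6]
grip_width: 0.0557
grasp_force: 0.0
```

Request:
apply_moves([
  [0.96,0.18,0.1,0],
  [0.96,0.18,0.1,0],
  [0.96,0.18,0.1,0],
  [0.96,0.18,0.1,0],
  [0.9,0.18,0.1,0],
])

```text
clock: 13.67
eef_pos: [0.5468, 0.0747, 0.1855]
tool_rot: [0.738, 0.675, -0.001, -0.001]
ft_force: [0.6, 0.1, 0.0]
grip_width: 0.0553
grasp_force: 0.0
```

```bash
python3 -c "
from h import *
plan(*hw(5.5,60),.066,-5)"
```

```text
tool y yaw -5.06 roll deg -0.06 (units -0.001) shift mm tx -0.6 ty 2.0 tz 119.5
```

Request:
apply_moves([
  [0,0.1,0.95,0],
  [0,0,0.95,0],
  [0,0,0.95,0],
  [0,0,0.95,0],
  [0,0,0.95,0],
])

```text
clock: 14.08
eef_pos: [0.5483, 0.0735, 0.0898]
tool_rot: [0.738, 0.675, -0.001, -0.001]
ft_force: [1.1, 0.5, -0.5]
grip_width: 0.0554
grasp_force: 0.0
```

Request:
apply_moves([
  [0,0,0.5,0],
  [0,0,0.4,0],
  [0,0,0.3,0],
  [0,0,0,0],
  [0,0,0,0],
])

```text
clock: 14.5
eef_pos: [0.5496, 0.0733, 0.0685]
tool_rot: [0.738, 0.675, 0.0, 0.0]
ft_force: [-0.4, -0.1, 0.1]
grip_width: 0.0558
grasp_force: 0.0
```

Request:
apply_moves([
  [0,0,0,0],
  [0,0,0,0],
  [0,0,0,0],
  [0,0,0,0],
  [0,0,0,0],
], claw=1)

```text
clock: 14.92
eef_pos: [0.5495, 0.0733, 0.0694]
tool_rot: [0.738, 0.675, 0.0, 0.0]
ft_force: [-1.8, -0.9, 6.1]
grip_width: 0.0187
grasp_force: 61.3
```

Request:
apply_moves([
  [0,-0.2,0,0],
  [0,-0.4,0,0],
  [0,-0.4,0,0],
  [0,-0.4,0,0],
  [0,-0.3,0,0],
])

```text
clock: 15.33
eef_pos: [0.516, 0.0764, 0.0695]
tool_rot: [0.738, 0.675, 0.002, 0.001]
ft_force: [4.1, -0.2, 5.3]
grip_width: 0.019
grasp_force: 61.2
```

```bash
python3 -c "
from h import *
o=bot.get_obs();print(o['grip_width'],o['grasp_force'],o['ft_force'],o['eef_pos'])
plan(*hw(-26,60),.066,-5)"
```

```text
0.018969839139678996 61.21787488460541 [ 4.09500498 -0.23888436  5.25734746] [0.51602465 0.07644732 0.06947099]
tool y yaw -5.09 roll deg -0.09 (units -0.001) shift mm tx 0.3 ty 1.3 tz 3.5
```

Request:
apply_moves([
  [0,0,-0.6,0],
  [0,0,-1,0],
  [0,0,-1,0],
  [0,0,-1,0],
  [0,0,-1,0],
])

```text
clock: 15.75
eef_pos: [0.5121, 0.0761, 0.1593]
tool_rot: [0.738, 0.675, -0.003, -0.002]
ft_force: [-0.1, 0.7, -3.3]
grip_width: 0.0189
grasp_force: 60.1
```

```bash
cat >> h.py <<'E'
def tw(X,Y): return hw(X,Y,np.array([.4629,.3002]),-3.9)
E
python3 -c "
from h import *
o=bot.get_obs();print(o['grip_width'],o['grasp_force'],o['ft_force'],o['eef_pos'])
print(tw(-15,98)); plan(*tw(-15,98),.0665,-3.9)"
```

```text
0.01892253870589376 60.08023381233215 [-0.11065695  0.73446408 -3.28597371] [0.51209932 0.07613335 0.15925261]
[0.45460023 0.39899329]
tool y yaw -5.07 roll deg -1.17 (units -0.019) shift mm tx 318.2 ty -79.3 tz 92.8
```

Request:
apply_moves([
  [0.5,-0.1,-0.3,-0.019],
  [0.9,-0.22,0,0],
  [0.9,-0.22,0,0],
  [0.9,-0.22,0,0],
  [0.9,-0.22,0,0],
])

```text
clock: 16.17
eef_pos: [0.4989, 0.1604, 0.1642]
tool_rot: [0.731, 0.683, -0.002, -0.001]
ft_force: [0.3, -0.1, -2.3]
grip_width: 0.0191
grasp_force: 60.3
```

Request:
apply_moves([
  [0.9,-0.22,0,0],
  [0.9,-0.22,0,0],
  [0.9,-0.22,0,0],
  [0.9,-0.22,0,0],
  [0.9,-0.22,0,0],
])

```text
clock: 16.58
eef_pos: [0.4831, 0.2515, 0.164]
tool_rot: [0.73, 0.683, -0.002, -0.001]
ft_force: [0.0, -0.2, -1.9]
grip_width: 0.0188
grasp_force: 60.3
```

Request:
apply_moves([
  [0.9,-0.22,0,0],
  [0.9,-0.22,0,0],
  [0.9,-0.22,0,0],
  [0.9,-0.22,0,0],
  [0.9,-0.22,0,0],
])

```text
clock: 17.0
eef_pos: [0.4673, 0.3425, 0.1638]
tool_rot: [0.73, 0.683, -0.003, -0.001]
ft_force: [0.4, 0.6, -2.3]
grip_width: 0.0187
grasp_force: 60.3
```

Request:
apply_moves([
  [0.9,-0.22,0,0],
  [0.9,-0.22,0,0],
  [0.9,-0.22,0,0],
  [0.1,-0.13,0,0],
  [0,0,0,0],
])

```text
clock: 17.42
eef_pos: [0.4555, 0.3994, 0.1639]
tool_rot: [0.73, 0.684, -0.003, -0.0]
ft_force: [-0.1, -0.6, -3.0]
grip_width: 0.0188
grasp_force: 60.2
```

```bash
python3 -c "
from h import *
o=bot.get_obs();print(o['grip_width'],o['grasp_force'],o['ft_force'],o['eef_pos'])
plan(*tw(-15,98),.0665,-3.9)"
```

```text
0.018811740513226698 60.174840688705444 [-0.07245191 -0.59188096 -2.97051842] [0.45548092 0.39944551 0.16388413]
tool y yaw -3.75 roll deg 0.15 (units 0.003) shift mm tx -0.5 ty -0.8 tz 97.4
```

Request:
apply_moves([
  [0,0,0.95,0],
  [0,0,0.95,0],
  [0,0,0.95,0],
  [0,0,0.95,0],
  [0,0,0.5,0],
])

```text
clock: 17.83
eef_pos: [0.456, 0.3964, 0.0767]
tool_rot: [0.731, 0.682, -0.003, -0.0]
ft_force: [-0.1, -0.5, -2.5]
grip_width: 0.0187
grasp_force: 60.2
```

Request:
apply_moves([
  [0,0,0.3,0],
  [0,0,0.2,0],
  [0,0,0.1,0],
  [0,0,0,0],
  [0,0,0,0],
])

```text
clock: 18.25
eef_pos: [0.4588, 0.3994, 0.0693]
tool_rot: [0.731, 0.682, 0.001, 0.0]
ft_force: [0.6, 0.7, -3.1]
grip_width: 0.0191
grasp_force: 60.2
```

Request:
apply_moves([
  [0,0,0,0],
  [0,0,0,0],
  [0,0,0,0],
  [0,0,0,0],
  [0,0,0,0],
], claw=0.35)

```text
clock: 18.67
eef_pos: [0.4585, 0.3992, 0.0688]
tool_rot: [0.731, 0.682, 0.001, 0.0]
ft_force: [0.6, 1.1, -0.1]
grip_width: 0.0558
grasp_force: 0.0
```

Request:
apply_moves([
  [0,0,-0.5,0],
  [0,0,-1,0],
  [0,0,-1,0],
  [0,0,-1,0],
  [0,0,0,0],
])

```text
clock: 19.08
eef_pos: [0.4605, 0.4009, 0.1439]
tool_rot: [0.731, 0.682, 0.004, 0.0]
ft_force: [1.3, 0.0, 0.9]
grip_width: 0.0558
grasp_force: 0.0
```

```bash
python3 -c "
from h import *
C=cams(); grips(C);plan(.447,.3065,.0645,-14.9)"
```

```text
[235.1 234.8] tri (np.float64(0.7), array([423.7, 214.5,  66.1])) fit (array([423.4, 215.4]), array([36.1, 19.8]), 75.7)
[197.7 228.5] tri (np.float64(0.6), array([447.3, 305.9,  66.1])) fit (array([446.9, 307.3]), array([36. , 19.9]), 75.6)
[160.8 226.9] tri None fit (array([457.9, 399. ]), array([32.1, 20.4]), 89.8)
[336.6 181.2] tri (np.float64(1.0), array([537.8, -47. ,  68.7])) fit (array([536.2, -45.6]), array([33. , 18.3]), 85.1)
tool y yaw -3.94 roll deg 10.96 (units 0.183) shift mm tx -93.0 ty 12.4 tz 75.5
```

Request:
apply_moves([
  [0,0,0,0.091],
  [0,0,0,0.092],
  [-0.93,0.12,0,0],
  [-0.93,0.12,0,0],
  [-0.93,0.12,0,0],
])

```text
clock: 19.6
eef_pos: [0.4498, 0.3422, 0.1367]
tool_rot: [0.793, 0.61, -0.001, 0.0]
ft_force: [-0.3, -1.5, -0.4]
grip_width: 0.0553
grasp_force: 0.0
```

Request:
apply_moves([
  [-0.93,0.12,0,0],
  [-0.93,0.12,0,0],
  [0,0,0.7,0],
  [0,0,0.8,0],
  [0,0,0.8,0],
])

```text
clock: 20.02
eef_pos: [0.4455, 0.3052, 0.0912]
tool_rot: [0.793, 0.609, -0.0, -0.0]
ft_force: [-0.0, -0.3, -0.1]
grip_width: 0.0555
grasp_force: 0.0
```

```bash
python3 -c "
from h import *
plan(.447,.3065,.066,-14.9)"
```

```text
tool y yaw -14.97 roll deg -0.07 (units -0.001) shift mm tx 1.6 ty 1.1 tz 25.2
```

Request:
apply_moves([
  [0.08,0.05,0.5,0],
  [0,0,0.4,0],
  [0,0,0.3,0],
  [0,0,0,0],
  [0,0,0,0],
])

```text
clock: 20.43
eef_pos: [0.4472, 0.3074, 0.0681]
tool_rot: [0.793, 0.609, -0.0, -0.0]
ft_force: [1.0, -0.2, 0.3]
grip_width: 0.0553
grasp_force: 0.0
```

Request:
apply_moves([
  [0,0,0,0],
  [0,0,0,0],
  [0,0,0,0],
  [0,0,0,0],
  [0,0,0,0],
], claw=1)

```text
clock: 20.85
eef_pos: [0.4478, 0.3079, 0.0693]
tool_rot: [0.793, 0.609, 0.001, -0.0]
ft_force: [0.1, -0.7, 3.6]
grip_width: 0.0183
grasp_force: 62.2
```

Request:
apply_moves([
  [0,0,-0.5,0],
  [0,0,-0.6,0],
  [0,0,-0.4,0],
  [0,0,0,-0.092],
  [0,0,0,-0.092],
])

```text
clock: 21.27
eef_pos: [0.4476, 0.3075, 0.0993]
tool_rot: [0.729, 0.684, 0.001, 0.0]
ft_force: [0.4, -0.7, -2.7]
grip_width: 0.0181
grasp_force: 61.3
```

```bash
python3 -c "
from h import *
o=bot.get_obs();print(o['grip_width'],o['grasp_force'])
plan(*tw(-15,-15),.067,-3.9)"
```

```text
0.01812012104577482 61.26528739929199
tool y yaw -3.63 roll deg 0.27 (units 0.004) shift mm tx -21.2 ty 0.8 tz 32.3
```

Request:
apply_moves([
  [-0.53,0.04,0,0],
  [-0.53,0,0,0],
  [0,0,0.7,0],
  [0,0,0.5,0],
  [0,0,0.25,0],
])

```text
clock: 21.68
eef_pos: [0.4455, 0.2844, 0.069]
tool_rot: [0.731, 0.682, -0.002, -0.0]
ft_force: [-11.8, -11.2, 49.7]
grip_width: 0.0187
grasp_force: 68.5
```

Request:
apply_moves([
  [0,0,0,0],
  [0,0,0,0],
  [0,0,0,0],
  [0,0,0,0],
  [0,0,0,0],
], claw=0.35)

```text
clock: 22.1
eef_pos: [0.4468, 0.2862, 0.0694]
tool_rot: [0.731, 0.683, 0.0, 0.0]
ft_force: [1.3, -0.2, -0.5]
grip_width: 0.0554
grasp_force: 0.0
```

Request:
apply_moves([
  [0,0,-0.8,0],
  [0,0,-1,0],
  [0,0,-1,0],
  [0,0,-1,0],
  [0,0,-1,0],
])

```text
clock: 22.52
eef_pos: [0.4465, 0.2861, 0.1662]
tool_rot: [0.731, 0.683, -0.0, 0.0]
ft_force: [0.1, -0.0, -0.7]
grip_width: 0.0556
grasp_force: 0.0
```

```bash
python3 -c "
from h import *
C=cams(); grips(C);plan(*hw(5.5,-60.5),.067,-5)"
```

```text
[235.1 234.8] tri (np.float64(2.4), array([425.6, 212.8,  65.5])) fit (array([423.5, 215.7]), array([35.6, 19.8]), 75.6)
[207.5 228.5] tri (np.float64(2.2), array([446.3, 279.4,  68.7])) fit (array([444.9, 283.2]), array([32.9, 17.4]), 85.1)
[336.6 181. ] tri (np.float64(0.7), array([538. , -46.8,  68.6])) fit (array([536.2, -45.6]), array([32.9, 18.3]), 84.9)
tool y yaw -3.88 roll deg 1.12 (units 0.019) shift mm tx -324.6 ty 118.2 tz 102.0
```

Request:
apply_moves([
  [-0.95,0.35,0,0.019],
  [-0.95,0.35,0,0],
  [-0.95,0.35,0,0],
  [-0.95,0.35,0,0],
  [-0.95,0.35,0,0],
])

```text
clock: 23.03
eef_pos: [0.4732, 0.1876, 0.1642]
tool_rot: [0.737, 0.676, -0.001, -0.0]
ft_force: [0.3, 0.2, 0.5]
grip_width: 0.0552
grasp_force: 0.0
```

Request:
apply_moves([
  [-0.95,0.35,0,0],
  [-0.95,0.35,0,0],
  [-0.95,0.35,0,0],
  [-0.95,0.35,0,0],
  [-0.95,0.35,0,0],
])

```text
clock: 23.45
eef_pos: [0.4998, 0.0898, 0.1642]
tool_rot: [0.737, 0.675, -0.001, -0.0]
ft_force: [0.4, -0.4, 0.1]
grip_width: 0.0557
grasp_force: 0.0
```

Request:
apply_moves([
  [-0.95,0.35,0,0],
  [-0.95,0.35,0,0],
  [-0.95,0.35,0,0],
  [-0.95,0.35,0,0],
  [-0.95,0.35,0,0],
])

```text
clock: 23.87
eef_pos: [0.5263, -0.0078, 0.1642]
tool_rot: [0.737, 0.675, -0.001, -0.001]
ft_force: [-0.0, 0.3, 0.8]
grip_width: 0.0557
grasp_force: 0.0
```

Request:
apply_moves([
  [-0.95,0.35,0,0],
  [-0.95,0.31,0,0],
  [0,0,0.6,0],
  [0,0,0.7,0],
  [0,0,0.7,0],
])

```text
clock: 24.28
eef_pos: [0.5363, -0.0465, 0.124]
tool_rot: [0.738, 0.675, -0.0, -0.0]
ft_force: [-0.0, -0.1, -0.4]
grip_width: 0.0554
grasp_force: 0.0
```

```bash
python3 -c "
from h import *
C=cams();grips(C);plan(*hw(5.5,-60.5),.069,-5)"
```

```text
[207.  228.5] tri (np.float64(1.0), array([445.7, 282.5,  66.5])) fit (array([445. , 284.5]), array([35.4, 17.4]), 85.1)
[178.  234.7] tri (np.float64(0.8), array([436.2, 354.3,  66. ])) fit (array([435.9, 356. ]), array([19.2, 35.1]), 2.3)
[235.  234.7] tri (np.float64(0.8), array([424.1, 214.5,  66.5])) fit (array([423.7, 215.9]), array([35.1, 19.4]), 75.6)
tool y yaw -5.05 roll deg -0.05 (units -0.001) shift mm tx 0.1 ty 4.2 tz 53.0
```

Charged1 was knocked within the tray, from (458,399) to (436,355), and still stands upright. I will set it back to make room first.

```bash
python3 -c "
from h import *
plan(.436,.355,.17,2)"
```

```text
tool y yaw -5.05 roll deg -7.05 (units -0.117) shift mm tx 404.0 ty -84.0 tz -48.0
```

Request:
apply_moves([
  [0,0,-0.8,0],
  [0,0,-0.8,0],
  [0,0,-0.8,-0.059],
  [0,0,0,-0.058],
  [0.96,-0.2,0,0],
])

```text
clock: 24.8
eef_pos: [0.5337, -0.0288, 0.1751]
tool_rot: [0.695, 0.719, 0.001, 0.002]
ft_force: [0.1, 0.4, 0.6]
grip_width: 0.0555
grasp_force: 0.0
```

Request:
apply_moves([
  [0.96,-0.2,0,0],
  [0.96,-0.2,0,0],
  [0.96,-0.2,0,0],
  [0.96,-0.2,0,0],
  [0.96,-0.2,0,0],
])

```text
clock: 25.22
eef_pos: [0.5082, 0.0694, 0.1737]
tool_rot: [0.695, 0.719, 0.0, 0.0]
ft_force: [0.6, 0.5, 0.0]
grip_width: 0.0558
grasp_force: 0.0
```

Request:
apply_moves([
  [0.96,-0.2,0,0],
  [0.96,-0.2,0,0],
  [0.96,-0.2,0,0],
  [0.96,-0.2,0,0],
  [0.96,-0.2,0,0],
])

```text
clock: 25.63
eef_pos: [0.4848, 0.1648, 0.1737]
tool_rot: [0.695, 0.719, 0.0, 0.0]
ft_force: [-0.5, -0.2, -0.4]
grip_width: 0.055
grasp_force: 0.0
```

Request:
apply_moves([
  [0.96,-0.2,0,0],
  [0.96,-0.2,0,0],
  [0.96,-0.2,0,0],
  [0.96,-0.2,0,0],
  [0.96,-0.2,0,0],
])

```text
clock: 26.05
eef_pos: [0.4615, 0.26, 0.1737]
tool_rot: [0.695, 0.719, 0.0, 0.0]
ft_force: [0.1, -0.5, 0.1]
grip_width: 0.0556
grasp_force: 0.0
```

Request:
apply_moves([
  [0.96,-0.2,0,0],
  [0.96,-0.2,0,0],
  [0.96,-0.2,0,0],
  [0.96,-0.2,0.6,0],
  [0.96,-0.2,0.8,0],
])

```text
clock: 26.47
eef_pos: [0.4392, 0.3562, 0.147]
tool_rot: [0.695, 0.719, 0.002, 0.0]
ft_force: [-0.0, 0.3, 0.0]
grip_width: 0.0552
grasp_force: 0.0
```

```bash
python3 -c "
from h import *
C=cams();grips(C);plan(.436,.355,.0665,2)"
```

```text
[235.2 234.8] tri (np.float64(0.7), array([423.7, 214.4,  66.1])) fit (array([423.4, 215.4]), array([36.1, 19.8]), 75.7)
[207.1 228.5] tri (np.float64(0.9), array([445.6, 282.6,  66.2])) fit (array([445. , 284.5]), array([35.4, 17.4]), 85.1)
[178.5 234.8] tri (np.float64(2.1), array([437.4, 352.2,  64.6])) fit (array([436. , 355.9]), array([19.9, 34.6]), 0.9)
[336.4 181.1] tri (np.float64(1.0), array([537.9, -46.7,  69.1])) fit (array([536.2, -45.6]), array([33. , 18.3]), 85.1)
tool y yaw 2.21 roll deg 0.21 (units 0.004) shift mm tx -0.8 ty -0.4 tz 76.6
```

Request:
apply_moves([
  [0,0,0.95,0],
  [0,0,0.95,0],
  [0,0,0.9,0],
  [0,0,0.6,0],
  [0,0,0.4,0],
])

```text
clock: 26.98
eef_pos: [0.438, 0.3531, 0.0683]
tool_rot: [0.695, 0.719, -0.001, 0.0]
ft_force: [-0.4, -0.1, -0.5]
grip_width: 0.0553
grasp_force: 0.0
```

Request:
apply_moves([
  [0,0,0,0],
  [0,0,0,0],
  [0,0,0,0],
  [0,0,0,0],
  [0,0,0,0],
], claw=1)

```text
clock: 27.4
eef_pos: [0.4393, 0.3546, 0.0706]
tool_rot: [0.695, 0.719, 0.001, 0.0]
ft_force: [1.2, -0.3, 3.1]
grip_width: 0.0181
grasp_force: 62.9
```

Request:
apply_moves([
  [0,0,-0.5,0],
  [0,0,-0.5,0],
  [0,0,0,0.05],
  [0,0,0,0.052],
  [0,0,0,0],
])

```text
clock: 27.82
eef_pos: [0.4388, 0.3544, 0.0904]
tool_rot: [0.732, 0.681, 0.001, 0.0]
ft_force: [0.3, -1.3, -3.3]
grip_width: 0.0189
grasp_force: 62.3
```

```bash
python3 -c "
from h import *
o=bot.get_obs();print(o['grip_width'],o['grasp_force'])
plan(*tw(-15,98),.069,-3.9)"
```

```text
0.0189134224237895 62.250791788101196
tool y yaw -4.17 roll deg -0.27 (units -0.005) shift mm tx 45.6 ty 12.8 tz 21.4
```

Request:
apply_moves([
  [0.76,0.21,0,0],
  [0.76,0.21,0,0],
  [0.76,0.21,0,0],
  [0,0,0.4,0],
  [0,0,0.3,0],
])

```text
clock: 28.23
eef_pos: [0.4545, 0.3991, 0.0751]
tool_rot: [0.732, 0.682, 0.0, 0.0]
ft_force: [-0.3, -0.6, -2.7]
grip_width: 0.0187
grasp_force: 62.1
```

Request:
apply_moves([
  [0,0,0.15,0],
  [0,0,0.1,0],
  [0,0,0,0],
  [0,0,0,0],
  [0,0,0,0],
])

```text
clock: 28.65
eef_pos: [0.4537, 0.3977, 0.0707]
tool_rot: [0.732, 0.681, -0.001, -0.0]
ft_force: [-3.1, -2.4, 4.6]
grip_width: 0.0188
grasp_force: 63.1
```

Request:
apply_moves([
  [0,0,0,0],
  [0,0,0,0],
  [0,0,0,0],
  [0,0,0,0],
  [0,0,0,0],
], claw=0.35)

```text
clock: 29.07
eef_pos: [0.4545, 0.3988, 0.0702]
tool_rot: [0.732, 0.681, 0.0, 0.0]
ft_force: [-0.3, 0.3, 0.6]
grip_width: 0.0554
grasp_force: 0.0
```

Request:
apply_moves([
  [0,0,-0.8,0],
  [0,0,-1,0],
  [0,0,-1,0],
  [0,0,-1,0],
  [0,0,-1,0],
])

```text
clock: 29.48
eef_pos: [0.4543, 0.3987, 0.1671]
tool_rot: [0.732, 0.681, -0.0, -0.0]
ft_force: [0.4, 0.8, -0.8]
grip_width: 0.0556
grasp_force: 0.0
```

```bash
python3 -c "
from h import *
plan(*hw(5.5,-60.5),.167,-5)"
```

```text
tool y yaw -4.12 roll deg 0.88 (units 0.015) shift mm tx -435.9 ty 122.3 tz 0.1
```

Request:
apply_moves([
  [-0.99,0.28,0,0.015],
  [-0.99,0.28,0,0],
  [-0.99,0.28,0,0],
  [-0.99,0.28,0,0],
  [-0.99,0.28,0,0],
])

```text
clock: 29.9
eef_pos: [0.474, 0.2969, 0.1663]
tool_rot: [0.737, 0.676, 0.0, 0.0]
ft_force: [-0.0, 0.1, -0.4]
grip_width: 0.0554
grasp_force: 0.0
```

Request:
apply_moves([
  [-0.99,0.28,0,0],
  [-0.99,0.28,0,0],
  [-0.99,0.28,0,0],
  [-0.99,0.28,0,0],
  [-0.99,0.28,0,0],
])

```text
clock: 30.32
eef_pos: [0.4933, 0.1957, 0.1663]
tool_rot: [0.737, 0.675, 0.0, 0.0]
ft_force: [0.1, 0.8, 0.8]
grip_width: 0.0556
grasp_force: 0.0
```

Request:
apply_moves([
  [-0.99,0.28,0,0],
  [-0.99,0.28,0,0],
  [-0.99,0.28,0,0],
  [-0.99,0.28,0,0],
  [-0.99,0.28,0,0],
])

```text
clock: 30.73
eef_pos: [0.5125, 0.0946, 0.1663]
tool_rot: [0.737, 0.675, 0.0, 0.0]
ft_force: [0.3, 0.8, -0.2]
grip_width: 0.0553
grasp_force: 0.0
```

Request:
apply_moves([
  [-0.99,0.28,0,0],
  [-0.99,0.28,0,0],
  [-0.99,0.28,0,0],
  [-0.99,0.28,0,0],
  [-0.99,0.28,0,0],
])

```text
clock: 31.15
eef_pos: [0.5318, -0.0065, 0.1663]
tool_rot: [0.737, 0.675, 0.0, 0.0]
ft_force: [1.1, 0.2, 0.3]
grip_width: 0.0558
grasp_force: 0.0
```

Request:
apply_moves([
  [-0.99,0.26,0,0],
  [-0.95,0.26,0,0],
  [0,0,0.5,0],
  [0,0,0.7,0],
  [0,0,0.7,0],
])

```text
clock: 31.57
eef_pos: [0.5389, -0.0452, 0.1279]
tool_rot: [0.738, 0.675, 0.001, 0.0]
ft_force: [0.0, -0.7, -0.7]
grip_width: 0.0554
grasp_force: 0.0
```

```bash
python3 -c "
from h import *
C=cams();grips(C);plan(*hw(5.5,-60.5),.069,-5)"
```

```text
[207.3 228.5] tri (np.float64(0.7), array([445.4, 282.4,  65.8])) fit (array([445. , 284.4]), array([35.2, 17.4]), 85.1)
[235.  234.7] tri (np.float64(0.8), array([424.1, 214.5,  66.4])) fit (array([423.4, 215.9]), array([35. , 19.2]), 73.8)
[160.7 228.9] tri (np.float64(0.4), array([454.1, 397.4,  65.6])) fit (array([454., 399.]), array([32.1, 18.3]), 89.8)
tool y yaw -5.02 roll deg -0.02 (units -0.000) shift mm tx -1.4 ty 1.9 tz 56.6
```

Request:
apply_moves([
  [-0.07,0.05,0.8,0],
  [0,0,0.8,0],
  [0,0,0.6,0],
  [0,0,0.4,0],
  [0,0,0.25,0],
])

```text
clock: 32.08
eef_pos: [0.5391, -0.0461, 0.0707]
tool_rot: [0.737, 0.676, -0.0, -0.0]
ft_force: [-0.8, 0.2, 0.6]
grip_width: 0.0555
grasp_force: 0.0
```

Request:
apply_moves([
  [0,0,0,0],
  [0,0,0,0],
  [0,0,0,0],
  [0,0,0,0],
  [0,0,0,0],
], claw=1)

```text
clock: 32.5
eef_pos: [0.5392, -0.0465, 0.0724]
tool_rot: [0.737, 0.675, 0.0, 0.0]
ft_force: [-3.6, 0.7, 6.2]
grip_width: 0.0188
grasp_force: 63.0
```

Request:
apply_moves([
  [0,-0.2,0,0],
  [0,-0.4,0,0],
  [0,-0.4,0,0],
  [0,-0.4,0,0],
  [0,-0.25,0,0],
])

```text
clock: 32.92
eef_pos: [0.507, -0.0437, 0.0725]
tool_rot: [0.737, 0.675, 0.001, 0.001]
ft_force: [3.9, -0.7, 4.8]
grip_width: 0.0186
grasp_force: 62.8
```

Request:
apply_moves([
  [0,0,-0.6,0],
  [0,0,-1,0],
  [0,0,-1,0],
  [0,0,-1,0],
  [0,0,-1,0],
])

```text
clock: 33.33
eef_pos: [0.5032, -0.0434, 0.1622]
tool_rot: [0.737, 0.675, -0.002, -0.002]
ft_force: [1.1, -0.1, -2.4]
grip_width: 0.0187
grasp_force: 61.6
```

```bash
python3 -c "
from h import *
o=bot.get_obs();print(o['grip_width'],o['grasp_force'],o['ft_force'])
print(tw(-15,43));plan(*tw(-15,43),.075,-3.9)"
```

```text
0.01873105638731133 61.63467049598694 [ 1.10034567 -0.05553721 -2.37358702]
[0.45085939 0.34412065]
tool y yaw -5.03 roll deg -1.13 (units -0.019) shift mm tx 383.1 ty -78.5 tz 87.2
```

Request:
apply_moves([
  [0.6,-0.1,-0.3,-0.019],
  [0.96,-0.2,0,0],
  [0.96,-0.2,0,0],
  [0.96,-0.2,0,0],
  [0.96,-0.2,0,0],
])

```text
clock: 33.75
eef_pos: [0.4918, 0.0473, 0.1673]
tool_rot: [0.731, 0.683, -0.002, -0.002]
ft_force: [-0.5, 0.4, -2.4]
grip_width: 0.0186
grasp_force: 61.8
```

Request:
apply_moves([
  [0.96,-0.2,0,0],
  [0.96,-0.2,0,0],
  [0.96,-0.2,0,0],
  [0.96,-0.2,0,0],
  [0.96,-0.2,0,0],
])

```text
clock: 34.17
eef_pos: [0.4782, 0.1441, 0.1671]
tool_rot: [0.73, 0.683, -0.003, -0.001]
ft_force: [0.5, 0.8, -3.4]
grip_width: 0.0186
grasp_force: 61.8
```

Request:
apply_moves([
  [0.96,-0.2,0,0],
  [0.96,-0.2,0,0],
  [0.96,-0.2,0,0],
  [0.96,-0.2,0,0],
  [0.96,-0.2,0,0],
])

```text
clock: 34.58
eef_pos: [0.4648, 0.2408, 0.167]
tool_rot: [0.73, 0.683, -0.003, -0.001]
ft_force: [-0.2, -0.9, -2.9]
grip_width: 0.0188
grasp_force: 61.8
```

Request:
apply_moves([
  [0.96,-0.2,0,0],
  [0.96,-0.2,0,0],
  [0.96,-0.2,0,0],
  [0.96,-0.2,0,0],
  [0.96,-0.2,0,0],
])

```text
clock: 35.0
eef_pos: [0.4515, 0.3375, 0.1669]
tool_rot: [0.73, 0.683, -0.003, -0.001]
ft_force: [0.3, 0.7, -2.3]
grip_width: 0.0185
grasp_force: 61.8
```

Request:
apply_moves([
  [0.3,0,0,0],
  [0,0,0.7,0],
  [0,0,0.9,0],
  [0,0,0.9,0],
  [0,0,0.6,0],
])

```text
clock: 35.42
eef_pos: [0.452, 0.3418, 0.1038]
tool_rot: [0.73, 0.683, -0.003, -0.0]
ft_force: [0.5, -0.5, -3.7]
grip_width: 0.0186
grasp_force: 61.7
```

```bash
python3 -c "
from h import *
o=bot.get_obs();print(o['grip_width'],o['grasp_force'],o['ft_force'])
C=cams();grips(C);plan(*tw(-15,43),.069,-3.9)"
```

```text
0.018597980664712032 61.72625541687012 [ 0.45434163 -0.50005929 -3.67455716]
[235.1 234.8] tri (np.float64(0.7), array([423.7, 214.4,  66.3])) fit (array([423.4, 215.4]), array([36.1, 19.8]), 75.7)
[207.  228.5] tri (np.float64(3.1), array([447. , 278.8,  71.3])) fit (array([445. , 284.5]), array([35.4, 17.4]), 85.1)
[180.7 224.9] tri (np.float64(16.6), array([449. , 379.1,  35.6])) fit (array([458.3, 351. ]), array([25.5, 17.5]), 85.1)
tool y yaw -3.86 roll deg 0.04 (units 0.001) shift mm tx 3.0 ty -0.6 tz 34.1
```

Request:
apply_moves([
  [0.15,0,0.5,0],
  [0,0,0.4,0],
  [0,0,0.3,0],
  [0,0,0.2,0],
  [0,0,0.15,0],
])

```text
clock: 35.93
eef_pos: [0.4549, 0.3464, 0.0758]
tool_rot: [0.731, 0.683, -0.0, -0.0]
ft_force: [0.3, 0.0, -2.1]
grip_width: 0.0188
grasp_force: 61.9
```

Request:
apply_moves([
  [0,0,0.1,0],
  [0,0,0.05,0],
  [0,0,0,0],
  [0,0,0,0],
  [0,0,0,0],
])

```text
clock: 36.35
eef_pos: [0.4553, 0.3467, 0.0737]
tool_rot: [0.731, 0.683, 0.0, 0.0]
ft_force: [-0.3, 0.0, -3.3]
grip_width: 0.0188
grasp_force: 61.9
```

Request:
apply_moves([
  [0,0,0,0],
  [0,0,0,0],
  [0,0,0,0],
  [0,0,0,0],
  [0,0,0,0],
], claw=0.35)

```text
clock: 36.77
eef_pos: [0.4553, 0.3467, 0.0737]
tool_rot: [0.731, 0.683, 0.0, 0.0]
ft_force: [-0.1, 0.3, -0.2]
grip_width: 0.0558
grasp_force: 0.0
```

Request:
apply_moves([
  [0,0,-0.8,0],
  [0,0,-1,0],
  [0,0,-1,0],
  [0,0,-1,0],
  [0,0,0,0],
])

```text
clock: 37.18
eef_pos: [0.4573, 0.3483, 0.1539]
tool_rot: [0.731, 0.683, 0.004, 0.0]
ft_force: [0.6, -0.0, 1.2]
grip_width: 0.0556
grasp_force: 0.0
```

```bash
python3 -c "
from h import *
C=cams();grips(C);plan(.4455,.284,.0695,-4)"
```

```text
[235.1 234.8] tri (np.float64(0.7), array([423.7, 214.5,  66.1])) fit (array([423.4, 215.4]), array([36.1, 19.8]), 75.7)
[207.  228.5] tri (np.float64(2.4), array([446.8, 280.5,  68. ])) fit (array([445. , 284.5]), array([35.4, 17.4]), 85.1)
[181.9 226.5] tri (np.float64(1.5), array([456.2, 343.6,  67. ])) fit (array([455.3, 346.2]), array([35.2, 17.5]), 85.1)
tool y yaw -3.89 roll deg 0.11 (units 0.002) shift mm tx -63.5 ty -5.7 tz 80.6
```

Request:
apply_moves([
  [-0.78,-0.07,0,0],
  [-0.78,-0.07,0,0],
  [-0.78,-0.07,0,0],
  [-0.78,-0.05,0,0],
  [0,0,0.7,0],
])

```text
clock: 37.7
eef_pos: [0.4456, 0.2825, 0.1358]
tool_rot: [0.731, 0.682, 0.0, 0.0]
ft_force: [0.7, 0.2, 0.4]
grip_width: 0.056
grasp_force: 0.0
```

Request:
apply_moves([
  [0,0,0.9,0],
  [0,0,0.9,0],
  [0,0,0.6,0],
  [0,0,0.4,0],
  [0,0,0.3,0],
])

```text
clock: 38.12
eef_pos: [0.4444, 0.2838, 0.0711]
tool_rot: [0.731, 0.683, -0.002, -0.0]
ft_force: [0.2, 0.4, 0.3]
grip_width: 0.0556
grasp_force: 0.0
```

Request:
apply_moves([
  [0,0,0.1,0],
  [0,0,0,0],
  [0,0,0,0],
  [0,0,0,0],
  [0,0,0,0],
], claw=1)

```text
clock: 38.53
eef_pos: [0.446, 0.2849, 0.0719]
tool_rot: [0.731, 0.683, 0.001, 0.0]
ft_force: [0.6, 0.3, -0.2]
grip_width: 0.0184
grasp_force: 62.2
```

Request:
apply_moves([
  [0,0,-0.6,0],
  [0,0,-1,0],
  [0,0,-1,0],
  [0,0,-1,0],
  [0,0,-1,0],
])

```text
clock: 38.95
eef_pos: [0.4453, 0.2844, 0.1641]
tool_rot: [0.731, 0.683, -0.0, -0.0]
ft_force: [0.6, 0.8, -2.6]
grip_width: 0.0188
grasp_force: 61.8
```

```bash
python3 -c "
from h import *
o=bot.get_obs();print(o['grip_width'],o['grasp_force'],o['ft_force'])
C=cams();grips(C);plan(*hw(-26,0),.165,-5)"
```

```text
0.018802806403068893 61.84499502182007 [ 0.60375788  0.83447191 -2.6253567 ]
[235.1 234.8] tri (np.float64(0.9), array([423.9, 214.3,  66.6])) fit (array([423.5, 215.7]), array([35.6, 19.8]), 75.6)
[199.1 222.5] tri (np.float64(14.7), array([451.9, 328.3,  41.4])) fit (array([461.9, 305.4]), array([27.1, 17.6]), 85.1)
tool y yaw -3.88 roll deg 1.12 (units 0.019) shift mm tx -262.5 ty 87.6 tz 1.8
```

Request:
apply_moves([
  [-0.6,0.2,-0.3,0.019],
  [-0.94,0.31,0,0],
  [-0.94,0.31,0,0],
  [-0.94,0.31,0,0],
  [-0.94,0.31,0,0],
])

```text
clock: 39.47
eef_pos: [0.466, 0.1934, 0.1676]
tool_rot: [0.738, 0.675, -0.002, -0.0]
ft_force: [0.4, 0.1, -3.8]
grip_width: 0.0182
grasp_force: 61.9
```

Request:
apply_moves([
  [-0.94,0.31,0,0],
  [-0.94,0.31,0,0],
  [-0.94,0.31,0,0],
  [-0.94,0.31,0,0],
  [-0.94,0.31,0,0],
])

```text
clock: 39.88
eef_pos: [0.4885, 0.097, 0.1676]
tool_rot: [0.738, 0.675, -0.002, -0.001]
ft_force: [-0.1, 0.7, -3.2]
grip_width: 0.0184
grasp_force: 61.9
```

Request:
apply_moves([
  [-0.94,0.31,0,0],
  [-0.94,0.31,0,0],
  [-0.94,0.31,0,0],
  [-0.94,0.31,0,0],
  [-0.3,0.2,0,0],
])

```text
clock: 40.3
eef_pos: [0.5101, 0.0125, 0.1677]
tool_rot: [0.739, 0.674, -0.002, -0.0]
ft_force: [-0.1, 0.1, -2.6]
grip_width: 0.0182
grasp_force: 61.9
```

```bash
python3 -c "
from h import *
o=bot.get_obs();print(o['grip_width'],o['grasp_force'],o['ft_force'])
plan(*hw(-26,0),.077,-5)
s=bot.camera('scene');cv2.imwrite('pics/b1.png',cv2.resize(s['image'][120:300,240:480],None,fx=3,fy=3,interpolation=cv2.INTER_CUBIC))"
```

```text
0.01824732003979623 61.889848709106445 [-0.06247054  0.14446116 -2.60017022]
tool y yaw -5.24 roll deg -0.24 (units -0.004) shift mm tx 4.5 ty 1.6 tz 90.7
```

View pics/b1.png

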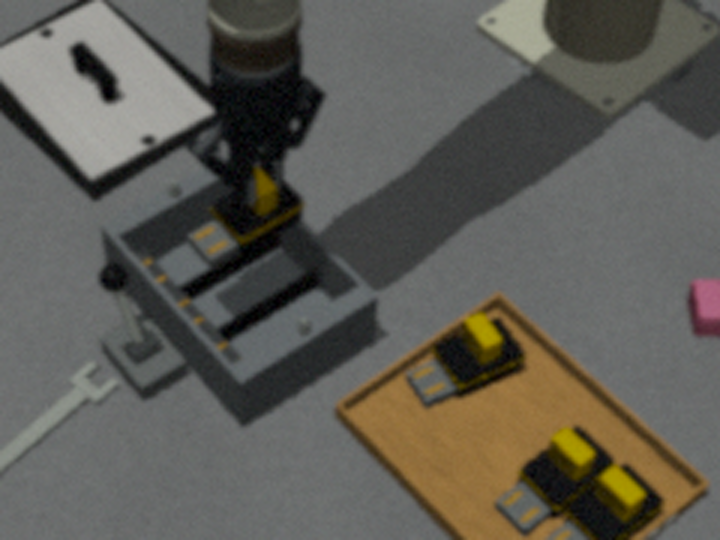

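The pack hangs level over the middle bay, tongue towards the bar. Charged0 and charged1 stand upright in the tray at about (430,272) and (447,284) in the full picture.

Request:
apply_moves([
  [0.22,0.06,0.5,-0.004],
  [0,0,0.8,0],
  [0,0,0.8,0],
  [0,0,0.8,0],
  [0,0,0.6,0],
])

```text
clock: 40.77
eef_pos: [0.5111, 0.0213, 0.0967]
tool_rot: [0.735, 0.678, -0.001, -0.001]
ft_force: [-0.7, 0.5, -2.9]
grip_width: 0.0186
grasp_force: 61.9
```

Request:
apply_moves([
  [0,0,0.4,0],
  [0,0,0.3,0],
  [0,0,0.1,0],
  [0,0,0,0],
  [0,0,0,0],
])

```text
clock: 41.18
eef_pos: [0.5131, 0.0201, 0.0837]
tool_rot: [0.736, 0.677, 0.0, 0.0]
ft_force: [0.7, 0.3, -2.1]
grip_width: 0.0187
grasp_force: 61.9
```

```bash
python3 -c "
from h import *
o=bot.get_obs();print(o['grip_width'],o['grasp_force'],o['ft_force'],o['eef_pos'])
plan(*hw(6,0),.077,-5)"
```

```text
0.018703466821485392 61.893070936203 [ 0.65609379  0.33320027 -2.06122754] [0.5131215  0.02014059 0.08368388]
tool y yaw -4.76 roll deg 0.24 (units 0.004) shift mm tx -3.4 ty 31.3 tz 6.7
```

Request:
apply_moves([
  [-0.16,0,0.15,0.004],
  [0,0,0.1,0],
  [0,0,0.08,0],
  [0,0,0,0],
  [0,0,0,0],
])

```text
clock: 41.6
eef_pos: [0.5124, 0.0165, 0.0767]
tool_rot: [0.738, 0.675, -0.0, -0.0]
ft_force: [-0.4, -0.2, -2.5]
grip_width: 0.0185
grasp_force: 61.9
```

Request:
apply_moves([
  [0,0.2,0,0],
  [0,0.3,0,0],
  [0,0.3,0,0],
  [0,0.3,0,0],
  [0,0.2,0,0],
])

```text
clock: 42.02
eef_pos: [0.5398, 0.0143, 0.0768]
tool_rot: [0.737, 0.675, 0.0, 0.0]
ft_force: [-0.4, 0.1, -2.6]
grip_width: 0.0182
grasp_force: 61.9
```

```bash
python3 -c "
from h import *
o=bot.get_obs();print(o['grip_width'],o['grasp_force'],o['ft_force'],o['eef_pos'])
plan(*hw(6,0),.077,-5)"
```

```text
0.018197417011822342 61.903685331344604 [-0.37406449  0.09492831 -2.56837806] [0.53977382 0.01432066 0.0768405 ]
tool y yaw -5.03 roll deg -0.03 (units -0.000) shift mm tx 0.1 ty 4.2 tz -0.2
```

Now lower it about 1 mm onto the floor and press on until the far wall shows in the force.

Request:
apply_moves([
  [0,0.1,0.05,0],
  [0,0.1,0,0],
  [0,0.05,0,0],
  [0,0,0,0],
  [0,0,0,0],
])

```text
clock: 42.43
eef_pos: [0.5434, 0.014, 0.0759]
tool_rot: [0.737, 0.675, 0.0, 0.0]
ft_force: [-1.5, -1.0, 1.6]
grip_width: 0.0184
grasp_force: 62.4
```

Request:
apply_moves([
  [0,0.05,0,0],
  [0,0.05,0,0],
  [0,0,0,0],
  [0,0,0,0],
  [0,0,0,0],
])

```text
clock: 42.85
eef_pos: [0.5445, 0.0139, 0.0759]
tool_rot: [0.737, 0.675, -0.0, -0.001]
ft_force: [-5.3, 0.7, 4.2]
grip_width: 0.0188
grasp_force: 62.9
```

Request:
apply_moves([
  [0,0.1,0,0],
  [0,0.05,0,0],
  [0,0,0,0],
  [0,0,0,0],
  [0,0,0,0],
])

```text
clock: 43.27
eef_pos: [0.5447, 0.0138, 0.0759]
tool_rot: [0.737, 0.676, -0.002, -0.003]
ft_force: [-13.2, 0.7, 11.4]
grip_width: 0.0183
grasp_force: 63.7
```

Home: the force rises with no travel. Release and fetch the second flat pack.

Request:
apply_moves([
  [0,0,0,0],
  [0,0,0,0],
  [0,0,0,0],
  [0,0,0,0],
  [0,0,0,0],
], claw=0.35)

```text
clock: 43.68
eef_pos: [0.5489, 0.0134, 0.0757]
tool_rot: [0.737, 0.675, 0.0, 0.0]
ft_force: [0.3, -0.1, 0.4]
grip_width: 0.0554
grasp_force: 0.0
```

Request:
apply_moves([
  [0,0,-0.8,0],
  [0,0,-1,0],
  [0,0,-1,0],
  [0,0,-1,0],
  [0,0,-1,0],
])

```text
clock: 44.1
eef_pos: [0.5485, 0.0135, 0.1725]
tool_rot: [0.737, 0.675, 0.0, 0.0]
ft_force: [-0.2, -0.1, 0.5]
grip_width: 0.0559
grasp_force: 0.0
```

```bash
python3 -c "
from h import *
C=cams();grips(C)
plan(.424,.215,.167,-14.7)"
```

```text
[181.5 226.5] tri (np.float64(0.7), array([455.6, 345.7,  66.4])) fit (array([455.5, 347.9]), array([34.8, 17.5]), 85.1)
[235.  234.7] tri (np.float64(0.8), array([424.2, 214.7,  66.2])) fit (array([423.5, 216.2]), array([34.4, 19.2]), 73.8)
[160.7 228.9] tri (np.float64(0.4), array([454. , 397.5,  65.7])) fit (array([454., 399.]), array([32.1, 18.3]), 89.8)
tool y yaw -5.03 roll deg 9.67 (units 0.161) shift mm tx 162.6 ty -174.0 tz 8.4
```

Request:
apply_moves([
  [0,0,0,0.08],
  [0,0,0,0.081],
  [0.8,-0.86,0,0],
  [0.8,-0.86,0,0],
  [0.8,-0.86,0,0],
])

```text
clock: 44.62
eef_pos: [0.5099, 0.0732, 0.1704]
tool_rot: [0.792, 0.61, -0.001, -0.0]
ft_force: [-0.3, 0.6, -0.0]
grip_width: 0.0555
grasp_force: 0.0
```

Request:
apply_moves([
  [0.8,-0.86,0,0],
  [0.8,-0.86,0,0],
  [0.8,-0.86,0,0],
  [0.8,-0.86,0,0],
  [0.8,-0.86,0,0],
])

```text
clock: 45.03
eef_pos: [0.4467, 0.1729, 0.1706]
tool_rot: [0.792, 0.611, -0.001, -0.0]
ft_force: [0.7, -0.9, 0.4]
grip_width: 0.0554
grasp_force: 0.0
```

Request:
apply_moves([
  [0.8,-0.86,0,0],
  [0.9,-0.86,0,0],
  [0,0,0.5,0],
  [0,0,0.8,0],
  [0,0,0.8,0],
])

```text
clock: 45.45
eef_pos: [0.4229, 0.2145, 0.1288]
tool_rot: [0.791, 0.612, 0.0, 0.0]
ft_force: [-0.5, 0.3, 0.2]
grip_width: 0.0555
grasp_force: 0.0
```

```bash
python3 -c "
from h import *
C=cams();grips(C)
plan(.424,.215,.068,-14.7)"
```

```text
[313.4 180.5] tri (np.float64(0.4), array([544. ,  11.8,  68.6])) fit (array([543.8,  12.2]), array([32.9, 18.3]), 85.1)
[236.6 235.1] tri (np.float64(1.0), array([421.9, 214.2,  59.8])) fit (array([422.8, 213. ]), array([27.8, 17.8]), 73.8)
tool y yaw -14.66 roll deg 0.04 (units 0.001) shift mm tx 2.9 ty 2.7 tz 58.6
```

Request:
apply_moves([
  [0.1,0.1,0.8,0],
  [0,0,0.8,0],
  [0,0,0.6,0],
  [0,0,0.4,0],
  [0,0,0.25,0],
])

```text
clock: 45.97
eef_pos: [0.4252, 0.2149, 0.0719]
tool_rot: [0.792, 0.611, -0.001, -0.0]
ft_force: [-0.1, 0.4, -0.7]
grip_width: 0.0558
grasp_force: 0.0
```

Request:
apply_moves([
  [0,0,0,0],
  [0,0,0,0],
  [0,0,0,0],
  [0,0,0,0],
  [0,0,0,0],
], claw=1)

```text
clock: 46.38
eef_pos: [0.426, 0.2156, 0.0737]
tool_rot: [0.792, 0.611, 0.001, 0.0]
ft_force: [-0.6, -0.0, 3.8]
grip_width: 0.0183
grasp_force: 61.7
```

Request:
apply_moves([
  [0,0,-0.6,0],
  [0,0,-1,0],
  [0,0,-1,0],
  [0,0,-1,0],
  [0,0,-1,0],
])

```text
clock: 46.8
eef_pos: [0.4249, 0.2149, 0.1651]
tool_rot: [0.792, 0.611, -0.001, -0.0]
ft_force: [-0.2, 0.2, -3.7]
grip_width: 0.0184
grasp_force: 60.6
```

Request:
apply_moves([
  [0,0,0,-0.08],
  [0,0,0,-0.08],
  [0,0,0,0],
  [0,0,0,0],
  [0,0,0,0],
])

```text
clock: 47.22
eef_pos: [0.425, 0.215, 0.1641]
tool_rot: [0.738, 0.674, -0.001, -0.0]
ft_force: [-0.1, 0.4, -3.9]
grip_width: 0.0183
grasp_force: 60.7
```

```bash
python3 -c "
from h import *
o=bot.get_obs();print(o['grip_width'],o['grasp_force'],o['ft_force'])
plan(*hw(-26,60),.165,-5)"
```

```text
0.018304543713950166 60.702399015426636 [-0.09667393  0.43497896 -3.8943641 ]
tool y yaw -5.19 roll deg -0.19 (units -0.003) shift mm tx -129.8 ty 104.1 tz -0.9
```

Request:
apply_moves([
  [0,0,-0.6,-0.003],
  [-0.5,0.4,-0.2,0],
  [-0.8,0.64,0,0],
  [-0.8,0.64,0,0],
  [-0.8,0.64,0,0],
])

```text
clock: 47.63
eef_pos: [0.4668, 0.1529, 0.1804]
tool_rot: [0.737, 0.676, -0.0, -0.0]
ft_force: [0.0, 0.4, -3.9]
grip_width: 0.0185
grasp_force: 60.7
```

Request:
apply_moves([
  [-0.8,0.64,0,0],
  [-0.8,0.64,0,0],
  [-0.8,0.64,0,0],
  [-0.8,0.64,0,0],
  [-0.38,0.32,0,0],
])

```text
clock: 48.05
eef_pos: [0.5189, 0.0752, 0.1801]
tool_rot: [0.738, 0.675, -0.0, 0.0]
ft_force: [-0.1, 0.1, -3.3]
grip_width: 0.0182
grasp_force: 60.7
```

Request:
apply_moves([
  [0,0,0.5,0],
  [0,0,0.5,0],
  [0,0,0.5,0],
  [0,0,0.3,0],
  [0,0,0,0],
])

```text
clock: 48.47
eef_pos: [0.5157, 0.0778, 0.1421]
tool_rot: [0.736, 0.677, -0.002, -0.002]
ft_force: [-0.9, 1.1, -4.3]
grip_width: 0.0184
grasp_force: 60.6
```

```bash
python3 -c "
from h import *
o=bot.get_obs();print(o['grip_width'],o['grasp_force'],o['ft_force'])
plan(*hw(-26,60),.080,-5)"
```

```text
0.018383329956873497 60.631030797958374 [-0.87153603  1.073864   -4.32917772]
tool y yaw -4.83 roll deg 0.17 (units 0.003) shift mm tx -1.1 ty 1.7 tz 62.1
```

Request:
apply_moves([
  [-0.05,0.05,0.5,0.003],
  [0,0,0.7,0],
  [0,0,0.7,0],
  [0,0,0.5,0],
  [0,0,0.3,0],
])

```text
clock: 48.88
eef_pos: [0.5181, 0.0763, 0.0892]
tool_rot: [0.738, 0.675, -0.001, -0.001]
ft_force: [-0.1, 0.8, -3.1]
grip_width: 0.0183
grasp_force: 60.6
```

Request:
apply_moves([
  [0,0,0.2,0],
  [0,0,0.1,0],
  [0,0,0,0],
  [0,0,0,0],
  [0,0,0,0],
])

```text
clock: 49.3
eef_pos: [0.5195, 0.0762, 0.0854]
tool_rot: [0.738, 0.675, 0.001, 0.0]
ft_force: [0.3, 0.9, -3.3]
grip_width: 0.0183
grasp_force: 60.6
```

```bash
python3 -c "
from h import *
o=bot.get_obs();print(o['grip_width'],o['grasp_force'],o['ft_force'],o['eef_pos'])
plan(*hw(6,60),.0785,-5)"
```

```text
0.01833712471300718 60.64940929412842 [ 0.27476477  0.91088973 -3.30210426] [0.5194979  0.07619246 0.0853867 ]
tool y yaw -5.09 roll deg -0.09 (units -0.002) shift mm tx 0.3 ty 29.8 tz 6.9
```

Request:
apply_moves([
  [0,0,0.15,0],
  [0,0,0.1,0],
  [0,0,0.08,0],
  [0,0,0,0],
  [0,0,0,0],
])

```text
clock: 49.72
eef_pos: [0.5188, 0.0761, 0.078]
tool_rot: [0.738, 0.675, -0.0, -0.0]
ft_force: [0.2, 0.4, -3.7]
grip_width: 0.0182
grasp_force: 60.7
```

Request:
apply_moves([
  [0,0.2,0,0],
  [0,0.3,0,0],
  [0,0.3,0,0],
  [0,0.3,0,0],
  [0,0.2,0,0],
])

```text
clock: 50.13
eef_pos: [0.5462, 0.0738, 0.0782]
tool_rot: [0.738, 0.675, 0.0, 0.0]
ft_force: [-0.5, 0.6, -3.9]
grip_width: 0.0188
grasp_force: 60.7
```

Request:
apply_moves([
  [0,0.1,0.04,0],
  [0,0.05,0,0],
  [0,0.05,0,0],
  [0,0,0,0],
  [0,0,0,0],
])

```text
clock: 50.55
eef_pos: [0.5486, 0.0735, 0.0777]
tool_rot: [0.738, 0.675, 0.0, -0.0]
ft_force: [-2.2, 1.2, 2.9]
grip_width: 0.0184
grasp_force: 61.6
```

Request:
apply_moves([
  [0,0.05,0,0],
  [0,0.05,0,0],
  [0,0,0,0],
  [0,0,0,0],
  [0,0,0,0],
])

```text
clock: 50.97
eef_pos: [0.5496, 0.0735, 0.0777]
tool_rot: [0.738, 0.675, -0.001, -0.001]
ft_force: [-5.3, 1.2, 7.2]
grip_width: 0.0186
grasp_force: 62.1
```

Request:
apply_moves([
  [0,0.1,0,0],
  [0,0.05,0,0],
  [0,0,0,0],
  [0,0,0,0],
  [0,0,0,0],
])

```text
clock: 51.38
eef_pos: [0.5498, 0.0734, 0.0777]
tool_rot: [0.738, 0.675, -0.002, -0.003]
ft_force: [-13.8, 1.6, 13.3]
grip_width: 0.0186
grasp_force: 62.8
```

Request:
apply_moves([
  [0,0.06,0,0],
  [0,0,0,0],
  [0,0,0,0],
  [0,0,0,0],
  [0,0,0,0],
])

```text
clock: 51.8
eef_pos: [0.5499, 0.0734, 0.0777]
tool_rot: [0.737, 0.675, -0.003, -0.003]
ft_force: [-16.6, 1.7, 15.0]
grip_width: 0.018
grasp_force: 63.1
```

Home. Release, rise, move out of the way and check everything, including the cover.

Request:
apply_moves([
  [0,0,0,0],
  [0,0,0,0],
  [0,0,0,0],
  [0,0,0,0],
  [0,0,0,0],
], claw=0.35)

```text
clock: 52.22
eef_pos: [0.5556, 0.0729, 0.0772]
tool_rot: [0.738, 0.675, 0.0, 0.0]
ft_force: [-0.4, -0.3, -0.1]
grip_width: 0.0554
grasp_force: 0.0
```

Request:
apply_moves([
  [0,0,-0.8,0],
  [0,0,-1,0],
  [0,0,-1,0],
  [0,0,-1,0],
  [0,0,-1,0],
])

```text
clock: 52.63
eef_pos: [0.5552, 0.0728, 0.1741]
tool_rot: [0.738, 0.675, 0.0, 0.0]
ft_force: [0.4, 0.0, 0.8]
grip_width: 0.0551
grasp_force: 0.0
```

Request:
apply_moves([
  [-0.97,-0.6,0,0],
  [-0.97,-0.6,0,0],
  [-0.97,-0.6,0,0],
  [-0.97,-0.6,0,0],
  [-0.97,-0.6,0,0],
])

```text
clock: 53.05
eef_pos: [0.4863, -0.0192, 0.1733]
tool_rot: [0.738, 0.675, 0.0, 0.0]
ft_force: [0.7, -0.3, 0.6]
grip_width: 0.0556
grasp_force: 0.0
```

Request:
apply_moves([
  [-0.97,-0.6,0,0],
  [-0.97,-0.6,0,0],
  [-0.97,-0.6,0,0],
  [-0.97,-0.6,0,0],
  [-0.97,-0.6,0,0],
])

```text
clock: 53.47
eef_pos: [0.4179, -0.1106, 0.1734]
tool_rot: [0.738, 0.675, 0.0, 0.0]
ft_force: [1.4, -0.3, 0.6]
grip_width: 0.0556
grasp_force: 0.0
```

Request:
apply_moves([
  [-0.97,0,0,0],
  [-0.97,0,0,0],
  [-0.97,0,0,0],
  [-0.97,0,0,0],
  [-0.97,0,0,0],
])

```text
clock: 53.88
eef_pos: [0.4097, -0.2075, 0.1734]
tool_rot: [0.738, 0.675, 0.0, 0.0]
ft_force: [-0.0, -0.1, 0.4]
grip_width: 0.0556
grasp_force: 0.0
```

```bash
python3 -c "
from h import *
C=cams();grips(C);t,s=C['top'],C['scene']
print(bot.get_obs()['eef_pos'])
for q in blobs(t['image'].min(2)>150,1500,(370,150,500,260)): print('cover',planefit(t,q,.009))
for q in blobs(t['image'].max(2)<75,20,(405,180,460,225)): print('dk',cen(q).round(1),cv2.contourArea(q),planefit(t,q,.043))
cv2.imwrite('pics/v.png',cv2.resize(t['image'][120:300,140:500],None,fx=2.2,fy=2.2,interpolation=cv2.INTER_CUBIC))
cv2.imwrite('pics/vs.png',cv2.resize(s['image'][110:300,210:490],None,fx=2.8,fy=2.8,interpolation=cv2.INTER_CUBIC))"
```

```text
[181.4 226.6] tri (np.float64(0.7), array([455.5, 345.7,  66.6])) fit (array([455.3, 348.4]), array([34.5, 19.8]), 89.2)
[160.7 229.2] tri (np.float64(0.5), array([453.5, 397.6,  64.9])) fit (array([452.9, 399. ]), array([32.1, 20.4]), 89.8)
[289.4 180.5] tri (np.float64(0.5), array([549.1,  72.2,  69.2])) fit (array([548.9,  72.6]), array([33.2, 18.3]), 85.1)
[313.4 180.5] tri (np.float64(0.4), array([544. ,  11.9,  68.3])) fit (array([543.8,  12.2]), array([32.9, 18.3]), 85.1)
[ 0.40994438 -0.2087169   0.17339874]
cover (array([ 462.7, -398.4]), array([149.2, 309.9]), 79.9)
dk [428.8 202.8] 1011.0 (array([ 475.3, -275.7]), array([ 86. , 144.3]), 63.8)
```

View pics/v.png

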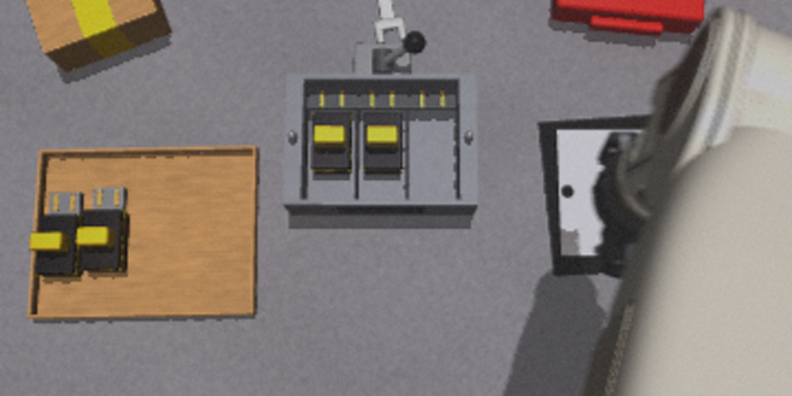

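View pics/vs.png

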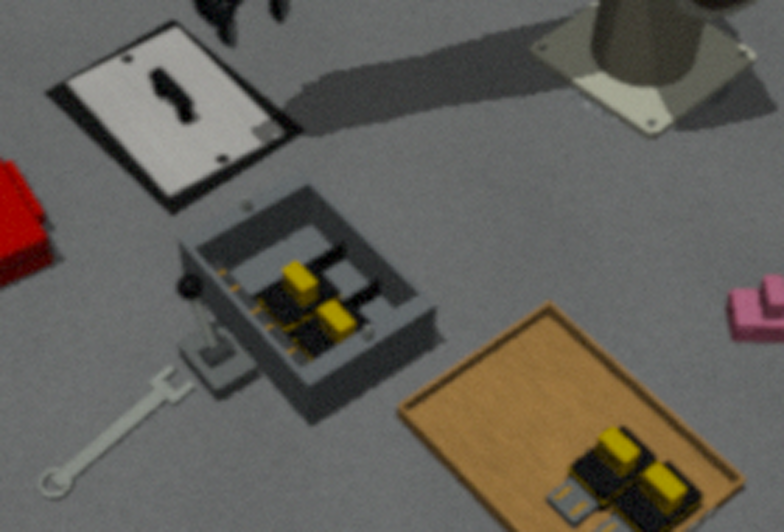

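Both flat packs are home in bays 2 and 1, at tops (289,180) and (313,180). Both charged packs stand upright in the tray, at (181,227) and (161,229). The switch is off and the cover still lies on the mat where I left it.

```bash
python3 -c "
from h import *
s=bot.camera('scene')
for q in blobs(s['image'].max(2)<60,60,(258,128,285,160)): print(cen(q),planefit(s,q,.043))
print(proj(s,[.462,-.3036,.043]))
plan(.462,-.3036,.1,-5.07)"
```

```text
[271.21617162 143.44224422] (array([ 469. , -291.1]), array([89.8, 23.4]), 83.3)
[270.52005437 140.54308877]
tool y yaw -5.23 roll deg -0.16 (units -0.003) shift mm tx -91.2 ty 60.5 tz 73.3
```

Request:
apply_moves([
  [-0.91,0.6,0,-0.003],
  [-0.91,0.6,0,0],
  [-0.91,0.6,0,0],
  [-0.91,0.6,0,0],
  [-0.91,0.6,0,0],
])

```text
clock: 54.45
eef_pos: [0.4624, -0.3019, 0.1732]
tool_rot: [0.736, 0.677, 0.0, -0.0]
ft_force: [-0.3, 1.0, -1.1]
grip_width: 0.0554
grasp_force: 0.0
```

Request:
apply_moves([
  [0,0,0.9,0],
  [0,0,0.9,0],
  [0,0,0.9,0],
  [0,0,0.9,0],
  [0,0,0,0],
])

```text
clock: 54.87
eef_pos: [0.4596, -0.2995, 0.0975]
tool_rot: [0.736, 0.677, -0.001, -0.004]
ft_force: [-1.0, 1.1, 0.8]
grip_width: 0.0556
grasp_force: 0.0
```

```bash
python3 -c "
from h import *
plan(.462,-.3036,.0421,-5.07)"
```

```text
tool y yaw -4.84 roll deg 0.23 (units 0.004) shift mm tx -3.8 ty 2.8 tz 55.4
```

Request:
apply_moves([
  [0,0,0.7,0.003],
  [0,0,0.7,0],
  [0,0,0.6,0],
  [0,0,0,0],
  [0,0,0,0],
])

```text
clock: 55.28
eef_pos: [0.4617, -0.3014, 0.0616]
tool_rot: [0.738, 0.675, -0.0, -0.0]
ft_force: [0.7, -0.9, 0.7]
grip_width: 0.0553
grasp_force: 0.0
```

```bash
python3 -c "
from h import *
plan(.462,-.3036,.0421,-5.07)"
```

```text
tool y yaw -5.04 roll deg 0.03 (units 0.001) shift mm tx -2.1 ty 0.5 tz 19.5
```

Request:
apply_moves([
  [-0.1,0.02,0.4,0],
  [0,0,0.4,0],
  [0,0,0.15,0],
  [0,0,0,0],
  [0,0,0,0],
])

```text
clock: 55.7
eef_pos: [0.4616, -0.3041, 0.0421]
tool_rot: [0.738, 0.675, -0.0, -0.0]
ft_force: [0.9, 0.3, -0.3]
grip_width: 0.0556
grasp_force: 0.0
```

Request:
apply_moves([
  [0,0,0,0],
  [0,0,0,0],
  [0,0,0,0],
  [0,0,0,0],
  [0,0,0,0],
], claw=1)

```text
clock: 56.12
eef_pos: [0.4621, -0.3044, 0.0428]
tool_rot: [0.738, 0.675, 0.0, 0.0]
ft_force: [-1.2, 0.6, 2.5]
grip_width: 0.017
grasp_force: 60.3
```

Request:
apply_moves([
  [0,0,-0.3,0],
  [0,0,-0.8,0],
  [0,0,-0.9,0],
  [0,0,-0.9,0],
  [0,0,-0.9,0],
])

```text
clock: 56.53
eef_pos: [0.461, -0.3036, 0.1184]
tool_rot: [0.738, 0.675, -0.0, -0.001]
ft_force: [0.9, -0.8, -3.9]
grip_width: 0.0167
grasp_force: 59.5
```

Request:
apply_moves([
  [0,0,-0.9,0],
  [0,0,-0.9,0],
  [0,0,-0.8,0],
  [0,0,0,0],
  [0,0,0,0],
])

```text
clock: 56.95
eef_pos: [0.462, -0.3043, 0.1706]
tool_rot: [0.738, 0.675, 0.0, 0.001]
ft_force: [0.1, -0.4, -3.6]
grip_width: 0.0168
grasp_force: 59.6
```

```bash
python3 -c "
from h import *
o=bot.get_obs();print(o['grip_width'],o['grasp_force'],o['ft_force'],o['eef_pos'])
plan(.5411,.0140,.165,-5.07)"
```

```text
0.016826847513762937 59.638254046440125 [ 0.05532569 -0.42748634 -3.56892355] [ 0.46204177 -0.30425293  0.1706183 ]
tool y yaw -5.08 roll deg -0.01 (units -0.000) shift mm tx 324.0 ty 50.6 tz 5.6
```

Request:
apply_moves([
  [0.5,0,0,0],
  [0.9,0.15,0,0],
  [0.9,0.15,0,0],
  [0.9,0.15,0,0],
  [0.9,0.15,0,0],
])

```text
clock: 57.37
eef_pos: [0.4798, -0.2215, 0.1682]
tool_rot: [0.738, 0.675, -0.001, -0.002]
ft_force: [0.5, 0.5, -3.0]
grip_width: 0.017
grasp_force: 59.5
```

Request:
apply_moves([
  [0.9,0.15,0,0],
  [0.9,0.15,0,0],
  [0.9,0.15,0,0],
  [0.9,0.15,0,0],
  [0.9,0.15,0,0],
])

```text
clock: 57.78
eef_pos: [0.5026, -0.1332, 0.1683]
tool_rot: [0.738, 0.675, -0.001, -0.002]
ft_force: [-0.1, 0.4, -3.8]
grip_width: 0.0173
grasp_force: 59.5
```

Request:
apply_moves([
  [0.9,0.15,0,0],
  [0.9,0.15,0,0],
  [0.9,0.15,0,0],
  [0.9,0.15,0,0],
  [0.9,0.15,0,0],
])

```text
clock: 58.2
eef_pos: [0.5254, -0.0452, 0.1683]
tool_rot: [0.738, 0.675, -0.001, -0.002]
ft_force: [0.1, -0.5, -2.8]
grip_width: 0.0168
grasp_force: 59.5
```

Request:
apply_moves([
  [0.9,0.15,0,0],
  [0.9,0.15,0,0],
  [0.9,0.15,0,0],
  [0.36,0,0,0],
  [0,0,0,0],
])

```text
clock: 58.62
eef_pos: [0.5401, 0.0152, 0.1687]
tool_rot: [0.737, 0.676, -0.001, -0.001]
ft_force: [1.1, 0.6, -2.9]
grip_width: 0.0168
grasp_force: 59.5
```

Request:
apply_moves([
  [0,0,0.5,0],
  [0,0,0.5,0],
  [0,0,0.2,0],
  [0,0,0,0],
  [0,0,0,0],
])

```text
clock: 59.03
eef_pos: [0.5405, 0.0125, 0.1454]
tool_rot: [0.738, 0.675, -0.001, -0.001]
ft_force: [0.3, -0.6, -2.7]
grip_width: 0.0168
grasp_force: 59.5
```

```bash
python3 -c "
from h import *
o=bot.get_obs();print(o['grip_width'],o['grasp_force'],o['ft_force'],o['eef_pos'])
plan(.5411,.0132,.1108,-5.07)
s=bot.camera('scene');cv2.imwrite('pics/c.png',cv2.resize(s['image'][130:260,240:400],None,fx=4.5,fy=4.5,interpolation=cv2.INTER_CUBIC))"
```

```text
0.016752323054195502 59.47466254234314 [ 0.31415289 -0.64351135 -2.71851728] [0.54053949 0.0125121  0.14543502]
tool y yaw -5.16 roll deg -0.09 (units -0.001) shift mm tx 0.7 ty 0.5 tz 34.6
```

View pics/c.png

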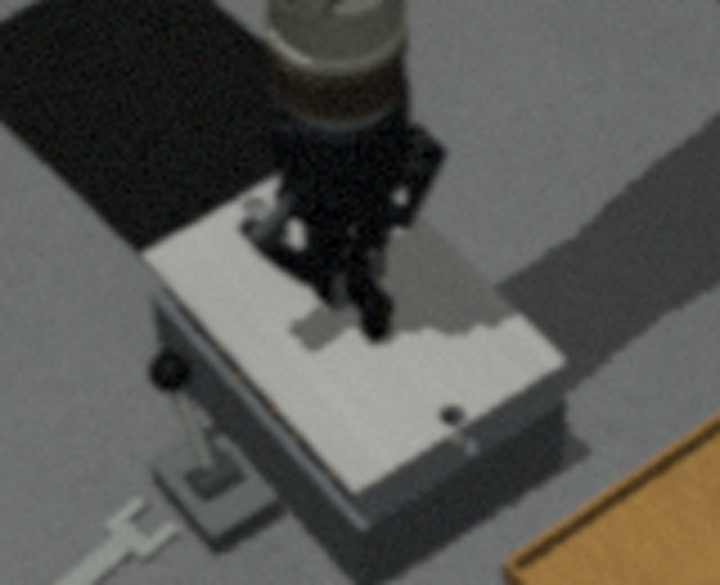

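The cover hangs level above the box, its holes over the pins. The near hole is at (452,413) in the crop, with its pin just below.

Request:
apply_moves([
  [0.03,0.03,0.3,0],
  [0,0,0.3,0],
  [0,0,0.1,0],
  [0,0,0,0],
  [0,0,0,0],
])

```text
clock: 59.5
eef_pos: [0.5417, 0.0138, 0.132]
tool_rot: [0.738, 0.675, -0.0, -0.0]
ft_force: [0.1, -0.6, -4.7]
grip_width: 0.0171
grasp_force: 59.5
```

```bash
python3 -c "
from h import *
plan(.5411,.0132,.1108,-5.07)"
```

```text
tool y yaw -5.08 roll deg -0.01 (units -0.000) shift mm tx -0.7 ty -0.5 tz 21.2
```

Request:
apply_moves([
  [-0.02,-0.02,0.15,0],
  [0,0,0.15,0],
  [0,0,0.1,0],
  [0,0,0,0],
  [0,0,0,0],
])

```text
clock: 59.92
eef_pos: [0.5413, 0.0135, 0.1241]
tool_rot: [0.738, 0.675, -0.0, -0.0]
ft_force: [0.4, 0.0, -3.7]
grip_width: 0.0169
grasp_force: 59.6
```

Request:
apply_moves([
  [0,0,0.15,0],
  [0,0,0.15,0],
  [0,0,0.1,0],
  [0,0,0,0],
  [0,0,0,0],
])

```text
clock: 60.33
eef_pos: [0.541, 0.0135, 0.1158]
tool_rot: [0.738, 0.675, -0.0, -0.0]
ft_force: [-1.8, 0.5, -3.3]
grip_width: 0.0166
grasp_force: 59.5
```

Request:
apply_moves([
  [0,0,0.1,0],
  [0,0,0.1,0],
  [0,0,0.05,0],
  [0,0,0,0],
  [0,0,0,0],
])

```text
clock: 60.75
eef_pos: [0.5411, 0.0135, 0.1109]
tool_rot: [0.738, 0.675, -0.0, -0.0]
ft_force: [-3.0, 0.9, -4.1]
grip_width: 0.0168
grasp_force: 59.4
```

Request:
apply_moves([
  [0,0,0.05,0],
  [0,0,0.03,0],
  [0,0,0,0],
  [0,0,0,0],
  [0,0,0,0],
])

```text
clock: 61.17
eef_pos: [0.5411, 0.0135, 0.1108]
tool_rot: [0.738, 0.675, 0.0, -0.0]
ft_force: [-5.8, 0.2, 4.0]
grip_width: 0.0167
grasp_force: 60.6
```

Request:
apply_moves([
  [0,0,0,0],
  [0,0,0,0],
  [0,0,0,0],
  [0,0,0,0],
  [0,0,0,0],
], claw=0.35)

```text
clock: 61.58
eef_pos: [0.5421, 0.0134, 0.11]
tool_rot: [0.738, 0.675, 0.0, 0.0]
ft_force: [0.2, -0.1, -0.0]
grip_width: 0.0558
grasp_force: 0.0
```

Request:
apply_moves([
  [0,0,-0.6,0],
  [0,0,-1,0],
  [0,0,-1,0],
  [0,0,-1,0],
  [0,0,0,0],
])

```text
clock: 62.0
eef_pos: [0.5443, 0.0135, 0.186]
tool_rot: [0.738, 0.675, 0.003, 0.003]
ft_force: [1.1, -0.0, 0.6]
grip_width: 0.0556
grasp_force: 0.0
```

```bash
python3 -c "
from h import *
plan(*hw(108,-78),.185,-5)"
```

```text
tool y yaw -5.09 roll deg -0.09 (units -0.002) shift mm tx -77.4 ty 101.6 tz 1.0
```

Request:
apply_moves([
  [-0.77,0.8,0,0],
  [-0.77,0.8,0,0],
  [-0.77,0.8,0,0],
  [-0.77,0.8,0,0],
  [-0.77,0.8,0,0],
], claw=1)

```text
clock: 62.42
eef_pos: [0.6148, -0.0711, 0.1808]
tool_rot: [0.738, 0.675, -0.0, -0.0]
ft_force: [0.9, -0.1, 0.3]
grip_width: -0.0003
grasp_force: 0.0
```

Request:
apply_moves([
  [0,0.5,0,0],
  [0,0.56,0,0],
  [0,0,0.8,0],
  [0,0,0.8,0],
  [0,0,0.5,0],
])

```text
clock: 62.83
eef_pos: [0.6347, -0.0723, 0.137]
tool_rot: [0.738, 0.675, -0.001, -0.001]
ft_force: [-0.2, 0.3, -0.5]
grip_width: -0.0
grasp_force: 0.0
```

```bash
python3 -c "
from h import *
plan(*hw(108,-78),.107,-5)
s=bot.camera('scene');cv2.imwrite('pics/c2.png',cv2.resize(s['image'][150:260,240:400],None,fx=4.5,fy=4.5,interpolation=cv2.INTER_CUBIC))"
```

```text
tool y yaw -5.10 roll deg -0.10 (units -0.002) shift mm tx 0.1 ty 4.1 tz 30.0
```

View pics/c2.png

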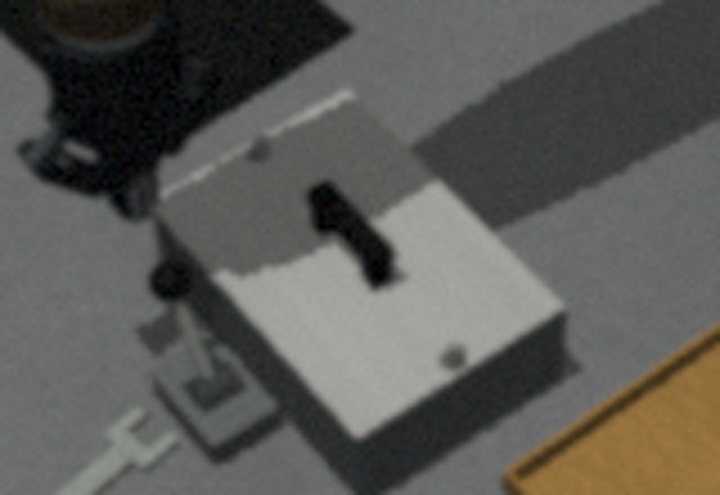

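The cover is seated flat, with both pins showing through at crop (260,148) and (453,357). Now the switch.

Request:
apply_moves([
  [0,0.2,0.5,0],
  [0,0,0.6,0],
  [0,0,0.4,0],
  [0,0,0,0],
  [0,0,0,0],
])

```text
clock: 63.3
eef_pos: [0.6392, -0.0725, 0.1094]
tool_rot: [0.738, 0.675, -0.0, -0.0]
ft_force: [0.3, -0.4, -0.4]
grip_width: -0.0
grasp_force: 0.0
```

Request:
apply_moves([
  [0.7,0,0,0],
  [0.7,0,0,0],
  [0.7,0,0,0],
  [0.7,0,0,0],
  [0.7,0,0,0],
])

```text
clock: 63.72
eef_pos: [0.646, -0.0007, 0.1104]
tool_rot: [0.737, 0.675, 0.0, 0.0]
ft_force: [1.8, -1.0, -0.3]
grip_width: -0.0002
grasp_force: 0.5
```

Request:
apply_moves([
  [0.3,0,0,0],
  [0.3,0,0,0],
  [0.2,0,0,0],
  [0.2,0,0,0],
  [0,0,0,0],
])

```text
clock: 64.13
eef_pos: [0.6473, 0.0178, 0.1094]
tool_rot: [0.738, 0.675, -0.0, -0.0]
ft_force: [-0.6, 0.4, -1.2]
grip_width: -0.0002
grasp_force: 0.0
```

Request:
apply_moves([
  [0.1,0,0,0],
  [0.1,0,0,0],
  [0.1,0,0,0],
  [0,0,0,0],
  [0,0,0,0],
])

```text
clock: 64.55
eef_pos: [0.6476, 0.0196, 0.1096]
tool_rot: [0.739, 0.674, -0.002, 0.002]
ft_force: [-1.4, -7.2, -0.0]
grip_width: 0.0
grasp_force: 3.9
```

At the stop. Back off, rise and look.

Request:
apply_moves([
  [-0.6,0,0,0],
  [-0.6,0,0,0],
  [0,0,-1,0],
  [0,0,-1,0],
  [0,0,-1,0],
])

```text
clock: 64.97
eef_pos: [0.6454, -0.002, 0.17]
tool_rot: [0.738, 0.675, -0.0, -0.001]
ft_force: [1.0, 0.6, 0.6]
grip_width: 0.0001
grasp_force: 0.0
```

Request:
apply_moves([
  [-1,-0.7,-0.5,0],
  [-1,-0.7,-0.5,0],
  [-1,-0.7,0,0],
  [-1,-0.7,0,0],
  [-1,-0.7,0,0],
])

```text
clock: 65.38
eef_pos: [0.5665, -0.0956, 0.1903]
tool_rot: [0.738, 0.675, 0.001, 0.0]
ft_force: [0.3, 0.3, -0.2]
grip_width: -0.0001
grasp_force: 0.0
```

Request:
apply_moves([
  [-1,-0.7,0,0],
  [-1,-0.7,0,0],
  [-1,-0.7,0,0],
  [-1,-0.7,0,0],
  [-1,-0.7,0,0],
])

```text
clock: 65.8
eef_pos: [0.4876, -0.189, 0.19]
tool_rot: [0.738, 0.675, 0.001, 0.0]
ft_force: [-0.5, -0.1, -0.1]
grip_width: 0.0001
grasp_force: 0.0
```

Request:
apply_moves([
  [-1,-0.5,0,0],
  [-1,-0.5,0,0],
  [-1,-0.5,0,0],
  [-1,-0.5,0,0],
  [-1,0,0,0],
])

```text
clock: 66.22
eef_pos: [0.4377, -0.2848, 0.1901]
tool_rot: [0.738, 0.674, 0.0, -0.0]
ft_force: [0.6, 0.5, -0.1]
grip_width: -0.0001
grasp_force: 0.0
```

```bash
python3 -c "
from h import *
C=cams();t,s=C['top'],C['scene'];grips(C)
for q in blobs(t['image'].max(2)<70,20,(285,125,312,150)): print('ball',cen(q),onz(t,cen(q),.092))
for q in blobs(t['image'].min(2)>165,2000,(250,130,380,225)): print('cover',planefit(t,q,.077))
cv2.imwrite('pics/f.png',cv2.resize(t['image'][70:300,140:500],None,fx=2.2,fy=2.2,interpolation=cv2.INTER_CUBIC))"
```

```text
[181.6 226.6] tri (np.float64(0.5), array([455.2, 345.6,  66. ])) fit (array([454.2, 347. ]), array([36.7, 20. ]), 85.1)
[160.8 229.2] tri (np.float64(0.6), array([453.3, 397.3,  64.9])) fit (array([453.6, 398.2]), array([35.1, 19.9]), 85.1)
ball [297.64655172 138.90517241] [0.64877712 0.04316675 0.092     ]
cover (array([541.4,  14.7]), array([221.1, 150.1]), 85.1)
```

View pics/f.png

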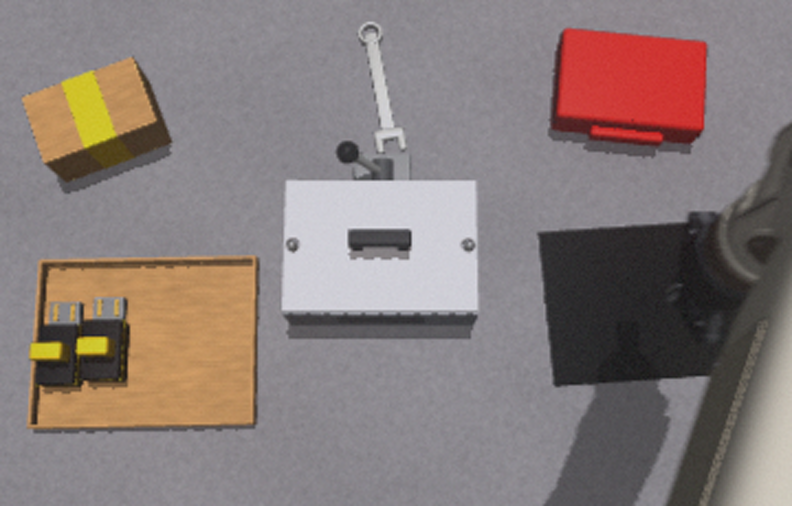

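The cover is seated with both pins through. The ball is at (298,139), back at its starting "on" position. The tray holds both charged packs upright, and the carton, case and wrench have not moved.

```bash
python3 -c "
from workcell import bot
print(bot.job_done())"
```

```text
the job is handed in; nothing more can be done
None
```

The changeover is finished and handed in at about 66 s; the hand-in call gave no verdict. Both flat packs are fully home in the middle and +y bays, both charged packs stand upright in the tray, the cover is seated on both pins, the switch is on, and the carton, socket case and wrench were not touched.

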